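# Load a test lever and mark its balance point

### The job

Try the brass collars on the post of the test lever: slide every one that fits down onto the post and put those that do not fit into the red reject tray. Then slide the loaded lever along its slideway, out over the red-marked edge, only until it just tips onto the rubber stop, and leave it like that, barely past its balance point. Finally set the orange marker astride the lever, square to it and directly over the edge, to mark the balance point, without disturbing the oil jar, the test block or the screwdriver.

Things in the scene. Friction and masses are not known exactly. Their poses are not given: they have to be found in the camera images.
- slideway: Fixed dark steel block 300 x 70 x 36 mm (x, y, z), top level at 36 mm. Origin: centre of its underside; x is the direction in which the lever is slid. Two aluminium guide strips, 6 mm high and 46 mm apart inside, run along the whole top. It ends at x = -150 mm and, at the fulcrum edge, x = +150 mm, where the strips have red ends. A low foot beyond the edge carries the rubber stop.
- edge (a point): Middle of the fulcrum edge: the top end edge of the slideway at its x = 150 mm, y = 0, z = 36 mm; same axes as the slideway.
- stop: Fixed black rubber block beyond the edge, on which the lever comes to rest when it tips: x = 200 to 220 mm of the slideway, 60 mm wide, top 27 mm above the table, that is 9 mm below the slideway's top, so the tipped lever leans about 0.13 rad. Origin at the centre of its underside.
- bar: Loose test lever: aluminium bar 280 (x) x 40 x 16 mm, lying between the slideway's guides, its x along the slideway's x. Origin: centre of its underside. A steel post stands on it at x = 110 mm, on the edge's side. 0.7 kg (up to 25% more or less). Unloaded it balances about 10 mm from its origin towards the post; collars move that point up to 60 mm further towards the post.
- post_tip (a point): Centre of the top of the post, 84 mm above the bar's underside, on the post's axis; axes as the bar's. The post is 16 mm in diameter; its top 6 mm taper to 10 mm.
- blue_end (a point): Centre of the bar's blue-painted end face (bar x = -140 mm, 8 mm above its underside), the face to push on to slide the lever; axes as the bar's. A finger pressed against it can by friction hold down a lever that would otherwise tip, so back off after each small push and see whether it tips by itself.
- marker: Loose orange plastic saddle that sits astride the bar: plate 24 (x) x 56 (y) x 6 mm on two legs 10 mm deep, 44 mm apart inside (along y); on it a grip block 20 (x) x 18 (y) mm rising to 60 mm above the feet; black line at its middle. Origin: midway between the feet, level with their ends, 10 mm below the face that rests on the bar. Its x goes along the bar, either way round. 50 g.
- reject_tray: Fixed open red tray 140 x 180 x 30 mm (x, y, z), walls and floor about 4 mm thick, origin at the centre of its underside.
- oil_jar: Bystander: small jar 56 mm in diameter and 80 mm high; leave alone.
- test_block: Bystander: steel hardness reference disc 64 mm in diameter, 16 mm high; leave alone.
- screwdriver: Bystander: screwdriver 180 mm long; leave alone.
- collar_1: Loose brass collar, 46 mm outer diameter, 20 mm high, bore through its middle, about 0.18 kg (up to 30% more or less); may be absent. Origin at the centre of its underside, z along the bore. All look alike; if it fits, its bore has 3 to 4 mm of play on the post and it slides down freely; if not, the bore is 2 mm smaller than the post and it stops at the tip.
- collar_2: Loose brass collar, 46 mm outer diameter, 20 mm high, bore through its middle, about 0.18 kg (up to 30% more or less); may be absent. Origin at the centre of its underside, z along the bore. All look alike; if it fits, its bore has 3 to 4 mm of play on the post and it slides down freely; if not, the bore is 2 mm smaller than the post and it stops at the tip.
- collar_3: Loose brass collar, 46 mm outer diameter, 20 mm high, bore through its middle, about 0.18 kg (up to 30% more or less); may be absent. Origin at the centre of its underside, z along the bore. All look alike; if it fits, its bore has 3 to 4 mm of play on the post and it slides down freely; if not, the bore is 2 mm smaller than the post and it stops at the tip.
- collar_4: Loose brass collar, 46 mm outer diameter, 20 mm high, bore through its middle, about 0.18 kg (up to 30% more or less); may be absent. Origin at the centre of its underside, z along the bore. All look alike; if it fits, its bore has 3 to 4 mm of play on the post and it slides down freely; if not, the bore is 2 mm smaller than the post and it stops at the tip.
- collar_5: Loose brass collar, 46 mm outer diameter, 20 mm high, bore through its middle, about 0.18 kg (up to 30% more or less); may be absent. Origin at the centre of its underside, z along the bore. All look alike; if it fits, its bore has 3 to 4 mm of play on the post and it slides down freely; if not, the bore is 2 mm smaller than the post and it stops at the tip.
- collar_6: Loose brass collar, 46 mm outer diameter, 20 mm high, bore through its middle, about 0.18 kg (up to 30% more or less); may be absent. Origin at the centre of its underside, z along the bore. All look alike; if it fits, its bore has 3 to 4 mm of play on the post and it slides down freely; if not, the bore is 2 mm smaller than the post and it stops at the tip.

How it is judged (in metres and radians):
On the way, in this order (a step that is already met when the one before it is completed fails the run):
1. every collar that fits is on the post and every one that does not is in the tray, with the lever still lying flat (x of collar_1 in the frame of bar between 0.104 and 0.116 m and y of collar_1 in the frame of bar between -0.006 and 0.006 m and z of collar_1 in the frame of bar between 0.01 and 0.062 m and x of collar_2 in the frame of bar between 0.104 and 0.116 m and y of collar_2 in the frame of bar between -0.006 and 0.006 m and z of collar_2 in the frame of bar between 0.01 and 0.062 m and x of collar_4 in the frame of bar between 0.104 and 0.116 m and y of collar_4 in the frame of bar between -0.006 and 0.006 m and z of collar_4 in the frame of bar between 0.01 and 0.062 m and x of collar_3 in the frame of reject_tray between -0.066 and 0.066 m and y of collar_3 in the frame of reject_tray between -0.086 and 0.086 m and z of collar_3 in the frame of reject_tray between -0.002 and 0.05 m and x of collar_5 in the frame of reject_tray between -0.066 and 0.066 m and y of collar_5 in the frame of reject_tray between -0.086 and 0.086 m and z of collar_5 in the frame of reject_tray between -0.002 and 0.05 m and x of collar_6 in the frame of reject_tray between -0.066 and 0.066 m and y of collar_6 in the frame of reject_tray between -0.086 and 0.086 m and z of collar_6 in the frame of reject_tray between -0.002 and 0.05 m and angle between bar's own z axis and vertical below 0.03 rad), for 0.2 s.
2. the lever has tipped over the edge onto the stop (angle between bar's own z axis and vertical between 0.07 and 0.22 rad and y of bar in the frame of slideway between -0.006 and 0.006 m and z of bar in the frame of slideway between 0.026 and 0.07 m), for 0.3 s.
3. the marker is astride the lever, over the edge (all of step 2 and x of marker in the frame of edge between -0.009 and 0.009 m and y of marker in the frame of bar between -0.005 and 0.005 m and z of marker in the frame of bar between 0.001 and 0.012 m and angle between the x axis of marker and the x axis of bar, either way round below 0.15 rad), for 0.2 s.
At the end, for the whole second after the job is handed in: Fitting collars are down on the post, the others in the tray; the lever lies tipped over the edge (0.07 to 0.22 rad), pressing on the stop with under 1.3 N (7 to 12 mm past balance at most); the marker is astride it, square within 0.15 rad and within 9 mm of the edge; all at rest (all of step 3 and x of collar_1 in the frame of bar between 0.104 and 0.116 m and y of collar_1 in the frame of bar between -0.006 and 0.006 m and z of collar_1 in the frame of bar between 0.01 and 0.062 m and x of collar_2 in the frame of bar between 0.104 and 0.116 m and y of collar_2 in the frame of bar between -0.006 and 0.006 m and z of collar_2 in the frame of bar between 0.01 and 0.062 m and x of collar_4 in the frame of bar between 0.104 and 0.116 m and y of collar_4 in the frame of bar between -0.006 and 0.006 m and z of collar_4 in the frame of bar between 0.01 and 0.062 m and x of collar_3 in the frame of reject_tray between -0.066 and 0.066 m and y of collar_3 in the frame of reject_tray between -0.086 and 0.086 m and z of collar_3 in the frame of reject_tray between -0.002 and 0.05 m and x of collar_5 in the frame of reject_tray between -0.066 and 0.066 m and y of collar_5 in the frame of reject_tray between -0.086 and 0.086 m and z of collar_5 in the frame of reject_tray between -0.002 and 0.05 m and x of collar_6 in the frame of reject_tray between -0.066 and 0.066 m and y of collar_6 in the frame of reject_tray between -0.086 and 0.086 m and z of collar_6 in the frame of reject_tray between -0.002 and 0.05 m and linear speed of each of bar, marker below 0.02 m/s and contact force between bar and stop between 0.005 and 1.3 N); the robot touches nothing.
It fails at once if the oil jar was disturbed (distance of oil_jar from where it was at the start of the episode above 0.02 m).
It fails at once if the test block was disturbed (distance of test_block from where it was at the start of the episode above 0.02 m).
It fails at once if the screwdriver was disturbed (distance of screwdriver from where it was at the start of the episode above 0.02 m).
Of collar_1, collar_2, collar_3, collar_4, collar_5, collar_6 only 4 to 6 are there at a start; the rules pass over those that are not, and their reading is None.
At some moment in a run one of collar_1, collar_2, collar_3, collar_4, collar_5, collar_6 may be knocked a few centimetres aside while the robot is not near it.
Once in a run the grip may slacken for a moment while it holds something.
It also fails if it takes over 208 s, if anything falls off the work surface, if the arm or the gripper's body presses on something with over 40 N, if the wrist force passes 120 N, or if a joint passes its speed limit or range.

### The arm

A 7-joint arm with a two-finger parallel gripper is mounted at the origin on the work surface. World frame = base frame: x ahead of the robot, y to its left, z up, the work surface at z = 0. Lengths are in mm, angles in degrees, forces in N, time in s.
With the tool pointing down it reaches from about 425 to 800 mm from the base axis. Payload 8.3 kg.
Tool frame: the origin (TCP) lies on the centre line of the jaws, within the pads' length; the fingertips stand finger_overhang ahead of it and the grasp point (between the pads) lies 3 mm ahead of it (finger_overhang is the distance from the TCP to the fingertips, in mm); y points along the fingers, z is the direction in which the jaws open and shut, and the axes are right-handed (so a half turn about y gives the same grasp; the last joint's range is limited). The gripper opens to 85 mm and grips with 20 to 120 N. Pads are 22 mm wide; open, the fingers measure 114 mm over their backs; the gripper's body (76 mm by 85 mm) begins 54 mm behind the grasp point. The pads swing forward as they close: fully open they stand 13 mm farther back than shut.
Start: joints at [-70.182, 21.967, 0.94, 78.501, -0.361, 79.538, -2.664], TCP at [248.392, 573.503, 253.279] pointing down, gripper open.
Joint ranges: [-169.22, 169.22], [-14.56, 117.87], [-87.37, 89.26], [10.42, 133.3], [-82.24, 262.24], [0.94, 117.77], [-172.7, 172.7]. Speed limits (degrees/s): [136.94, 136.94, 172.46, 172.46, 180, 180, 180].

### API

Orientations are given as a 3x3 rotation matrix whose columns are the frame's x, y, z axes.
In Python, from workcell import observe, camera, hand_in, finger_overhang gives the robot as it stands. The module is installed in compiled form; this text tells all that it offers.
- The arm moves only by the tool servo_tool, never from a script. Its argument "increments" is one flat list of numbers, 4 for each row, row after row: the shift along the tool's x, y, z in units of 30 mm (1.0 is 30 mm), then the turn about the tool's y in units of 5 degrees (1.0 is 5 degrees). In form: [x, y, z, roll, x, y, z, roll, ...]. A call has 1 to 5 rows; each row is the pose to reach, as a shift and turn from the pose commanded when the call began, along the tool's axes at that moment; what a row does not reach only later rows make up. A row lasts 1/12 s, in which the tool goes at most 41.7 mm and 7.16 degrees, less where a joint would pass 70% of its speed; a pose out of reach is approached as far as the arm can. A call with a gripper value outside its range is refused whole. "jaw" is the closure, from -1 (fully open) to 1 (shut), set as the call begins (left out, the last holds). The fingers move at their own pace and stop on an object; "squeeze" is the grip in N (left out, the last holds). Time passes only in rows, so rows that repeat a pose let the fingers close. It gives the time, the measured TCP pose, the force and the opening at its end, in the units of the state.
- observe(): the state, without advancing time (a new reading comes with each control period).
- camera(name): name is "scene" or "top" or "wrist"; returns a dict with "img" (480x640x3 uint8, red, green, blue), "z_map" (480x640 float32, mm along the optical axis (not along the pixel's ray), 0 where there is no reading), "mtx" (3x3 intrinsics, pixels), "rvec" (rotation vector, rad) and "tvec" (3), from world to camera coordinates, as OpenCV has them. Camera axes: x right, y down, z forward; pixel columns grow to the right and rows downward; lengths in mm; the calibration is good to about 2 mm. The wrist camera is an equidistant fisheye: a pixel r from the principal point sees the ray r / f radians off the axis. A picture is of the moment at which its call begins.
- hand_in(): hands the job in, once; it reports no verdict.
The state is a dict: "clock": time; "joints": joint angles; "joint_velocities": joint speeds; "effort": joint torques, N m; "eef_pos": TCP position; "orientation": TCP orientation; "force": force on the tool from outside, world axes, zero at the start; "moment": the same for the moment, N m; "opening": opening from 0.0 (shut) to 1.0 (fully open).
Only numpy, scipy, OpenCV 4.12 (cv2) and the standard library are available. Lean on these libraries where they do the work, as an engineer would, in place of code of your own. Each camera call takes 0.05 s, during which the arm holds its last target. There are 200 camera calls.

## Working session

There is one attempt and no reset: what is moved stays moved. The work goes in short steps, Python scripts to look and compute and a tool call to move; the robot and the scene stay as the last step left them, time stands still between calls to the robot, and variables do not carry over. Pictures are saved under pics/ and viewed, about 12 in all and at most 16, crops included, and the job is handed in when it is done.

Besides the shell and the picture viewer there is one more tool, called after ">>>" as name(argument=value, ...), one argument or row to a line, values as JSON. servo_tool: Moves the arm, as the interface text tells. Its arguments: {"type":"object","properties":{"increments":{"type":"array"},"jaw":{"type":"number"},"squeeze":{"type":"number"}},"required":["increments"]}

```bash
mkdir -p pics
cat > h.py <<'E'
import numpy as np, cv2
from workcell import observe, camera, hand_in, finger_overhang
def cloud(c):
    z=c["z_map"]; K=c["mtx"]; v,u=np.mgrid[0:480,0:640]
    P=np.stack([(u-K[0,2])/K[0,0]*z,(v-K[1,2])/K[1,1]*z,z],-1)
    R=cv2.Rodrigues(np.array(c["rvec"],float))[0]
    W=(P-np.array(c["tvec"],float).ravel())@R
    W[z==0]=np.nan
    return W
def save(n,img): cv2.imwrite("pics/"+n,img[...,::-1])
def inc(target,o=None):
    """tool-frame shift in units of 30mm from current pose to world target"""
    o=o or observe(); R=np.array(o["orientation"]); 
    return np.round(R.T@(np.array(target)-np.array(o["eef_pos"]))/30,3)
E
python3 - <<'E'
from h import *
print(finger_overhang, observe())
for n in("top","scene"):
    c=camera(n); save(n+"0.png",c["img"]); print(n,c["mtx"],np.ravel(c["rvec"]),np.ravel(c["tvec"]))
    np.savez("/tmp/%s0.npz"%n,img=c["img"],W=cloud(c))
E
```

```text
22.0 {'clock': 0.0, 'joints': array([-70.18204955,  22.01432551,   0.93836808,  78.56307314,
        -0.36156884,  79.53826411,  -2.66531127]), 'joint_velocities': array([-0.06211237, -0.00064751,  0.06020346,  0.06143582, -0.00815568,
        0.04366295, -0.01163752]), 'effort': array([ 9.45610627e-04, -6.27589846e+01,  8.45013242e-01, -3.71819437e+01,
        1.66301447e-02,  1.40219435e-02,  1.15207973e-05]), 'eef_pos': array([248.21364354, 573.08169343, 252.27499012]), 'orientation': array([[ 9.17618900e-01, -7.58058899e-04,  3.97460665e-01],
       [-3.97461387e-01, -1.81791239e-03,  9.17617099e-01],
       [ 2.69408592e-05, -9.99998060e-01, -1.96944991e-03]]), 'force': array([-0.52858189, -0.25102299, -0.08441677]), 'moment': array([ 0.02990577, -0.01439542, -0.00049318]), 'opening': 0.9993415700231184}
top [[558.08238097   0.         312.84797613]
 [  0.         558.08238097 242.57036415]
 [  0.           0.           1.        ]] [ 2.16714674 -2.13103475  0.14650245] [  -5.75566935  612.53278583 1089.96661969]
scene [[464.25438027   0.         319.35095138]
 [  0.         464.25438027 243.50862126]
 [  0.           0.           1.        ]] [ 1.00576405  2.61547122 -0.80592846] [ 455.25847465 -289.07253989 1226.23515574]
```

View pics/top0.png

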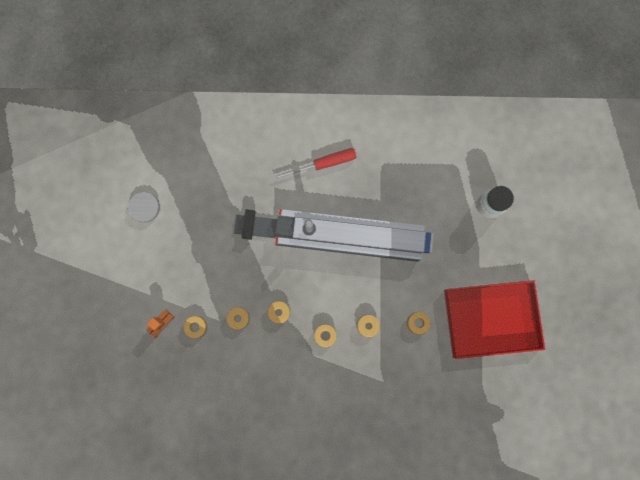

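View pics/scene0.png

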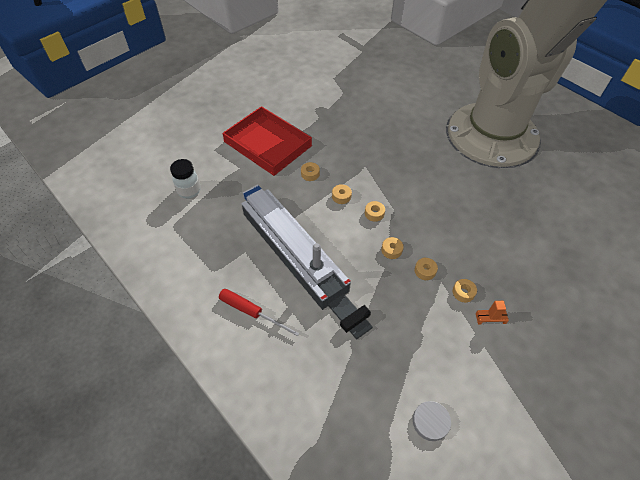

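The top view shows six collars at (194,327), (237,318), (278,312), (325,336), (368,326) and (419,323). The marker is at (160,323), the post at (309,228), the blue end at (428,243) and the tray at (495,320). The scene view agrees. Next I'll measure positions and bore sizes.

Run:
```python
from h import *
d=np.load("/tmp/top0.npz"); img=d["img"]; W=d["W"]
hsv=cv2.cvtColor(img,cv2.COLOR_RGB2HSV)
def st(name,m):
    n,l,s,c=cv2.connectedComponentsWithStats(m.astype(np.uint8))
    for i in range(1,n):
        if s[i,4]<40: continue
        p=W[l==i]; p=p[np.isfinite(p[:,0])]
        print(name,s[i],np.round(c[i]),"mean",np.round(np.nanmean(p,0),1),"min",np.round(np.percentile(p,2,axis=0)),"max",np.round(np.percentile(p,98,axis=0)))
H,S,V=hsv[...,0],hsv[...,1],hsv[...,2]
print("collars")
br=(H>14)&(H<26)&(S>110)
st("brass",br)
st("orange",(H>5)&(H<=13)&(S>150)&(V>80))
st("red",((H<=4)|(H>175))&(S>150))
st("blue",(H>100)&(H<130)&(S>120)&(V>40))
# enlarged collars crop, top
big=cv2.resize(img[295:355,140:440],None,fx=2.66,fy=2.66,interpolation=cv2.INTER_CUBIC)
save("c0.png",big)
# post & bar
for (u,v) in [(309,225),(309,228),(310,231),(350,235),(400,240),(250,225),(283,212),(281,243),(497,195),(143,207)]: print(u,v,np.round(W[v,u],1))
z=W[...,2]
bar=(z>46)&(z<60)&(W[...,1]<200)&(W[...,1]>-200)&(W[...,0]>500)
m=(bar&(np.mgrid[0:480,0:640][1]<440)&(np.mgrid[0:480,0:640][1]>230)&(np.mgrid[0:480,0:640][0]>205)&(np.mgrid[0:480,0:640][0]<265))
p=W[m]; print(len(p),cv2.minAreaRect(p[:,:2].astype(np.float32)),np.median(p[:,2]))
q=W[np.nan_to_num(z)>85]; q=q[(abs(q[:,0]-640)<90)&(abs(q[:,1])<250)&(q[:,2]<140)]; print("post",len(q),q.mean(0),q.min(0),q.max(0))
```

```text
collars
brass [268 301  22  22 324] [278. 312.] mean [472.   72.3  20.2] min [452.  53.  16.] max [492.  92.  25.]
brass [227 308  22  21 336] [237. 318.] mean [458.2 155.   20.3] min [438. 135.  15.] max [478. 175.  25.]
brass [408 312  22  22 307] [418. 323.] mean [ 454.9 -212.2   20.3] min [ 435. -232.   16.] max [ 475. -192.   25.]
brass [358 315  21  22 332] [368. 325.] mean [ 448.  -109.8   20.4] min [ 429. -129.   16.] max [468. -90.  25.]
brass [184 316  23  22 326] [195. 327.] mean [439.5 241.5  19.9] min [419. 221.   9.] max [459. 262.  25.]
brass [315 325  21  22 294] [325. 335.] mean [426.9 -22.9  20.1] min [407. -43.  15.] max [447.  -3.  24.]
orange [147 310  26  27 282] [158. 323.] mean [446.1 311.7  33.3] min [423. 293.  13.] max [468. 336.  63.]
red [315 150  41  19 342] [335. 159.] mean [793.1 -39.6  23.8] min [778. -79.  17.] max [810.   1.  30.]
red [ 446  281   99   77 6234] [494. 320.] mean [ 464.2 -370.4    7.7] min [ 396. -455.    0.] max [ 534. -278.   32.]
309 225 [635.3  12.2 120.1]
309 228 [632.6  12.3 101.5]
310 231 [632.9  10.6  62.9]
350 235 [628.1 -70.2  50.3]
400 240 [ 619.2 -170.6   52.8]
250 225 [649.4 135.2  25.7]
283 212 [674.5  66.6  43. ]
281 243 [610.4  69.1  43.4]
497 195 [ 709.1 -359.9   78.1]
143 207 [685.  361.1  18.1]
2414 ((632.1046142578125, -61.89964294433594), (279.75640869140625, 69.29020690917969), 84.36048126220703) 52.51103685453295
post 77 [637.94289752  13.98099534 113.16480468] [631.91405085   6.53417957  85.841826  ] [648.43181702  21.86929896 125.44562776]
```

View pics/c0.png

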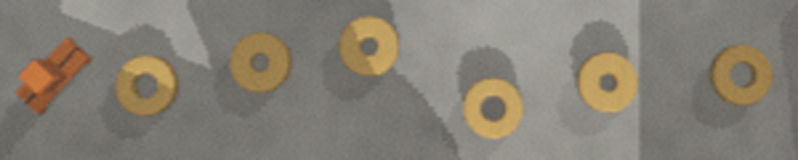

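Bores: the collars at y≈241, −23 and −212 have large holes and fit; those at y≈155, 72 and −110 have small ones. I'll move above the first fitting collar and turn the jaws across the bar.

>>> servo_tool(
  increments=[5.12, 1, -3.8, 0, 5.12, 1, -3.8, 0, 5.12, 1, -3.8, 0, 5.12, 1, -3.8, 0, 5.12, 1, -3.8, 0],
  jaw=-0.4,
  squeeze=40,
)

```text
clock: 0.52
eef_pos: [346.3, 403.4, 222.3]
orientation: [[0.916, -0.0, 0.401], [-0.401, -0.002, 0.916], [0.001, -1.0, -0.002]]
force: [0.4, 0.1, -0.0]
opening: 0.7
```

>>> servo_tool(
  increments=[5.12, 1, -3.81, 0, 5.12, 1, -3.81, 0, 5.12, 1, -3.81, 0, 5.12, 1, -3.81, 0, 5.12, 1, -3.81, 0],
)

```text
clock: 0.93
eef_pos: [441.0, 237.2, 192.6]
orientation: [[0.916, -0.0, 0.401], [-0.401, -0.002, 0.916], [0.0, -1.0, -0.002]]
force: [0.7, -0.5, -0.4]
opening: 0.698
```

>>> servo_tool(
  increments=[0, 0, 0, 7, 0, 0, 0, 7, 0, 0, 0, 7, 0, 0, 0, 7, 0, 0, 0, 7],
)

```text
clock: 1.35
eef_pos: [439.3, 241.6, 192.9]
orientation: [[0.518, -0.001, 0.855], [-0.855, -0.0, 0.518], [0.0, -1.0, -0.001]]
force: [-0.6, 0.8, -0.7]
opening: 0.704
```

>>> servo_tool(
  increments=[0, 0, 0, 7, 0, 0, 0, 7, 0, 0, 0, 7, 0, 0, 0, 7, 0, 0, 0, 7],
)

```text
clock: 1.77
eef_pos: [439.2, 241.8, 192.9]
orientation: [[-0.066, -0.001, 0.998], [-0.998, -0.001, -0.066], [0.001, -1.0, -0.001]]
force: [0.4, 0.8, -0.3]
opening: 0.705
```

>>> servo_tool(
  increments=[0, 0, 0, 0.44, 0, 0, 0, 0.44, 0, 0, 0, 0.44],
)

```text
clock: 2.02
eef_pos: [439.3, 241.8, 193.0]
orientation: [[-0.096, -0.001, 0.995], [-0.995, -0.0, -0.096], [0.0, -1.0, -0.001]]
force: [0.2, -0.8, -0.6]
opening: 0.7
```

```bash
cat >> h.py <<'E'
def wcloud(c):
    z=c["z_map"]; K=c["mtx"]; v,u=np.mgrid[0:480,0:640]
    a=(u-K[0,2])/K[0,0]; b=(v-K[1,2])/K[1,1]; r=np.hypot(a,b)+1e-9
    t=np.tan(np.minimum(r,1.5))/r
    P=np.stack([a*t*z,b*t*z,z],-1)
    R=cv2.Rodrigues(np.array(c["rvec"],float))[0]
    W=(P-np.array(c["tvec"],float).ravel())@R
    W[z==0]=np.nan
    return W
def brass(c,W,minpx=60):
    hsv=cv2.cvtColor(c["img"],cv2.COLOR_RGB2HSV); H,S,V=cv2.split(hsv)
    m=((H>14)&(H<26)&(S>110)).astype(np.uint8)
    n,l,s,cc=cv2.connectedComponentsWithStats(m)
    for i in range(1,n):
        if s[i,4]<minpx: continue
        q=(l==i)&np.isfinite(W[...,2]); p=W[q]
        zt=np.median(p[:,2]); p=p[abs(p[:,2]-zt)<5]
        if len(p)<20: continue
        (x,y),r=cv2.minEnclosingCircle(p[:,:2].astype(np.float32))
        r0=np.sort(np.hypot(p[:,0]-x,p[:,1]-y))
        print("brass px",np.round(cc[i]),"n",s[i,4],"ctr",round(x,1),round(y,1),"ztop",round(zt,1),"R",round(r,1),"bore_r",np.round(r0[[3,10]],1))
E
python3 - <<'E'
from h import *
c=camera("wrist"); save("w1.png",c["img"]); print(c["mtx"])
W=wcloud(c); brass(c,W)
E
```

```text
[[371.64829954   0.         328.10411199]
 [  0.         371.64829954 235.20646316]
 [  0.           0.           1.        ]]
brass px [327. 214.] n 2144 ctr 438.3 243.3 ztop 20.1 R 22.9 bore_r [9.3 9.6]
brass px [357. 303.] n 2045 ctr 457.3 156.9 ztop 19.9 R 23.2 bore_r [6.9 7.1]
brass px [376. 371.] n 1602 ctr 471.2 73.8 ztop 19.7 R 23.3 bore_r [6.6 6.8]
```

View pics/w1.png

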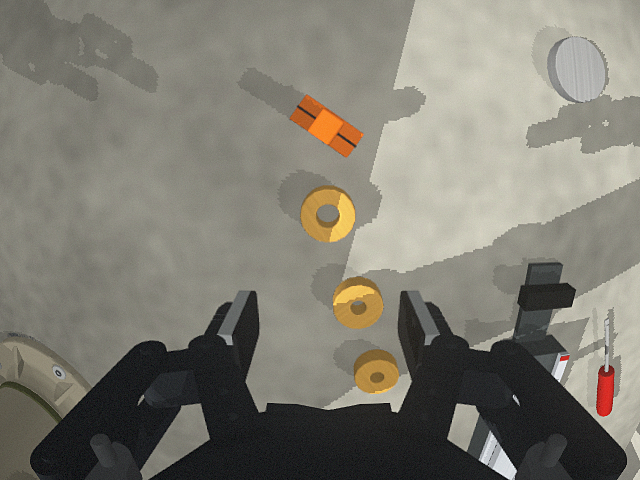

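Wrist view: the collar below at px (327,214) has a bore radius of 9.4 mm, so it fits. The next two, at (357,303) and (376,371), measure about 6.9 mm, so they are rejects. The marker is at (327,125). Now grasping collar A.

>>> servo_tool(
  increments=[-0.02, 4.5, 0, 0, -0.02, 4.5, 0, 0, -0.02, 4.5, 0, 0, -0.02, 4.5, 0, 0, -0.02, 4.5, 0, 0],
)

```text
clock: 2.48
eef_pos: [437.4, 241.1, 55.6]
orientation: [[-0.097, -0.006, 0.995], [-0.995, -0.004, -0.097], [0.005, -1.0, -0.005]]
force: [0.8, 0.8, 0.2]
opening: 0.7
```

>>> servo_tool(
  increments=[0, 0.5, 0, 0, 0, 1.03, 0, 0, 0, 1.03, 0, 0, 0, 1.03, 0, 0],
)

```text
clock: 2.82
eef_pos: [440.5, 243.0, 29.1]
orientation: [[-0.098, 0.001, 0.995], [-0.995, 0.001, -0.098], [-0.001, -1.0, 0.001]]
force: [-0.3, -0.5, 1.1]
opening: 0.702
```

>>> servo_tool(
  increments=[0, 0, 0, 0, 0, 0, 0, 0, 0, 0, 0, 0, 0, 0, 0, 0, 0, 0, 0, 0],
  jaw=1,
  squeeze=60,
)

```text
clock: 3.23
eef_pos: [440.8, 243.3, 29.8]
orientation: [[-0.098, 0.002, 0.995], [-0.995, 0.002, -0.098], [-0.002, -1.0, 0.002]]
force: [-1.8, -2.1, 8.2]
opening: 0.504
```

>>> servo_tool(
  increments=[0, -4, 0, 0, 0, -5.2, 0, 0, 0, -5.2, 0, 0, 0, -5.2, 0, 0, 0, -5.2, 0, 0],
)

```text
clock: 3.65
eef_pos: [443.1, 244.2, 192.0]
orientation: [[-0.098, 0.01, 0.995], [-0.995, 0.008, -0.099], [-0.009, -1.0, 0.01]]
force: [0.4, 0.7, -1.4]
opening: 0.502
```

>>> servo_tool(
  increments=[3.65, -0.3, 3.56, 0, 3.65, -0.3, 3.56, 0, 3.65, -0.3, 3.56, 0, 3.65, -0.3, 3.56, 0, 3.65, -0.3, 3.56, 0],
)

```text
clock: 4.07
eef_pos: [538.7, 115.5, 193.9]
orientation: [[-0.107, 0.004, 0.994], [-0.994, -0.003, -0.107], [0.002, -1.0, 0.004]]
force: [0.3, -0.4, -1.7]
opening: 0.505
```

>>> servo_tool(
  increments=[3.65, 0, 3.56, 0, 3.65, 0, 3.56, 0, 3.65, 0, 3.56, 0, 3.65, 0, 3.56, 0, 3.65, 0, 3.56, 0],
)

```text
clock: 4.48
eef_pos: [632.7, -4.3, 192.9]
orientation: [[-0.106, 0.002, 0.994], [-0.994, -0.005, -0.106], [0.004, -1.0, 0.002]]
force: [-2.0, -1.1, -1.1]
opening: 0.5
```

>>> servo_tool(
  increments=[0, 0, 0, 0, 0, 0, 0, 0, 0, 0, 0, 0],
)

```text
clock: 4.73
eef_pos: [630.3, 5.4, 192.5]
orientation: [[-0.096, -0.0, 0.995], [-0.995, 0.001, -0.096], [-0.001, -1.0, -0.0]]
force: [-0.2, 0.3, -1.3]
opening: 0.502
```

Run:
```python
from h import *
d=np.load("/tmp/top0.npz"); W=d["W"]
v,u=np.mgrid[0:480,0:640]
m=(u>295)&(u<325)&(v>212)&(v<240)&(W[...,2]>112)&(W[...,2]<125)
print("top post",np.round(np.c_[u[m],v[m],W[m]],1)[::3], W[m].mean(0))
o=observe(); print(o["eef_pos"],o["force"],o["opening"])
c=camera("wrist"); save("w2.png",c["img"]); W=wcloud(c); np.savez("/tmp/w2.npz",img=c["img"],W=W)
m=(abs(W[...,0]-635)<30)&(abs(W[...,1]-12)<30)&(W[...,2]>112)&(W[...,2]<126)
print("wrist post",m.sum(),np.round(np.c_[u[m],v[m],W[m]],1)[::12]); 
p=W[m]; print(p.mean(0),p.min(0),p.max(0),cv2.minEnclosingCircle(p[:,:2].astype(np.float32)))
brass(c,W)
```

```text
top post [[307.  219.  648.   16.3 113. ]
 [307.  220.  645.2  16.2 118.2]
 [305.  221.  643.9  20.  114.1]
 [308.  221.  642.8  14.2 120.8]
 [311.  221.  643.8   8.5 115.7]
 [306.  222.  640.7  17.9 121.7]
 [309.  222.  641.2  12.3 119.4]
 [312.  222.  641.8   6.6 116. ]
 [306.  223.  638.9  17.9 120.9]
 [309.  223.  638.5  12.2 123.6]
 [312.  223.  640.3   6.6 113.6]
 [306.  224.  637.2  17.9 119.3]
 [309.  224.  637.   12.2 120.9]
 [312.  224.  637.9   6.5 116.6]
 [307.  225.  635.2  16.  120. ]
 [310.  225.  635.9  10.3 116.6]
 [306.  226.  634.1  17.9 115. ]
 [309.  226.  634.1  12.2 115.5]
 [307.  227.  632.4  16.  113.7]] [638.99140517  14.22195813 118.05395316]
[630.27544461   5.39855345 192.52387017] [-0.15550347  0.27156134 -1.26012015] 0.5020488382801505
wrist post 582 [[339.  229.  637.5  22.  112.5]
 [343.  230.  639.6  21.6 113.8]
 [341.  231.  638.5  21.3 114.3]
 [333.  232.  633.9  20.7 112.7]
 [345.  232.  640.6  21.1 116.2]
 [337.  233.  636.1  20.6 115.1]
 [349.  233.  642.8  20.5 116.8]
 [339.  234.  637.2  20.2 116. ]
 [351.  234.  643.8  19.6 116.1]
 [339.  235.
[... 1258 characters left out ...]
9.   10.3 120.4]
 [348.  254.  641.2   8.6 118. ]]
[639.13956793  16.09084355 118.06823012] [631.49253579   6.16555253 112.13225938] [646.549878    22.28661706 122.11320558] ((639.0231323242188, 14.072089195251465), 8.318867683410645)
brass px [119.  72.] n 2043 ctr 457.7 155.9 ztop 19.9 R 23.5 bore_r [6.5 6.8]
brass px [143. 159.] n 2106 ctr 471.8 72.9 ztop 19.9 R 23.2 bore_r [6.7 7. ]
brass px [124. 264.] n 1668 ctr 426.8 -22.6 ztop 19.5 R 23.5 bore_r [9.4 9.6]
brass px [328. 308.] n 8895 ctr 629.9 5.4 ztop 182.5 R 23.2 bore_r [9.1 9.3]
brass px [161. 333.] n 871 ctr 447.8 -108.2 ztop 19.3 R 23.0 bore_r [6.3 7.1]
brass px [205. 418.] n 483 ctr 458.7 -215.2 ztop 19.4 R 22.6 bore_r [5.6 6.5]
```

View pics/w2.png

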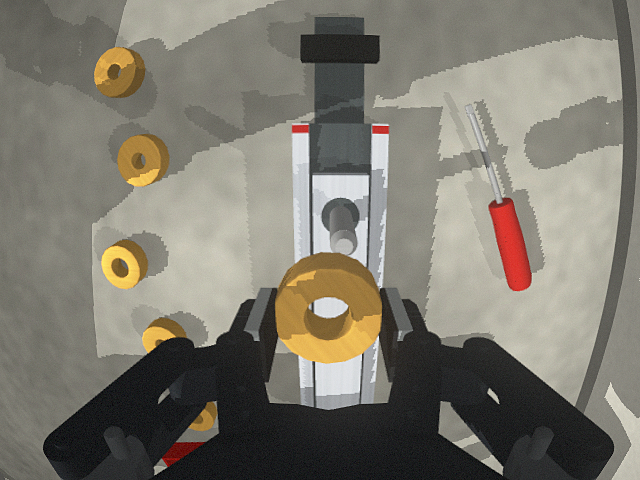

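The held collar is centred at (629.9,5.4) with its bore visible at px (328,308). The post tip is at (639.0,14.1). I'll shift by the difference and lower.

>>> servo_tool(
  increments=[-0.318, 0, 0.274, 0, -0.318, 1.2, 0.274, 0, -0.318, 1.2, 0.274, 0, -0.318, 1.2, 0.274, 0, -0.318, 1.2, 0.274, 0],
)

```text
clock: 5.2
eef_pos: [639.7, 12.8, 157.4]
orientation: [[-0.097, -0.0, 0.995], [-0.995, -0.0, -0.097], [0.0, -1.0, -0.0]]
force: [1.0, 0.9, -1.2]
opening: 0.498
```

>>> servo_tool(
  increments=[0, 0.15, 0, 0, 0, 0.3, 0, 0, 0, 0.45, 0, 0, 0, 0.6, 0, 0, 0, 0.6, 0, 0],
)

```text
clock: 5.62
eef_pos: [639.4, 12.6, 137.3]
orientation: [[-0.098, -0.001, 0.995], [-0.995, 0.0, -0.098], [0.0, -1.0, -0.001]]
force: [0.3, 1.7, -2.4]
opening: 0.503
```

>>> servo_tool(
  increments=[-0.03, 0.3, 0, 0, -0.03, 0.6, 0, 0, -0.03, 1, 0, 0, -0.03, 1.4, 0, 0, -0.03, 1.5, 0, 0],
)

```text
clock: 6.03
eef_pos: [638.5, 13.3, 90.1]
orientation: [[-0.098, -0.004, 0.995], [-0.995, -0.0, -0.098], [0.001, -1.0, -0.004]]
force: [-0.6, 1.4, -2.9]
opening: 0.5
```

>>> servo_tool(
  increments=[0, 0, 0, 0, 0, 0, 0, 0, 0, 0, 0, 0],
)

```text
clock: 6.28
eef_pos: [640.2, 13.1, 93.8]
orientation: [[-0.098, 0.001, 0.995], [-0.995, -0.0, -0.098], [0.0, -1.0, 0.001]]
force: [0.5, 0.4, -0.3]
opening: 0.503
```

>>> servo_tool(
  increments=[0, 0, 0, 0, 0, 0, 0, 0, 0, 0, 0, 0, 0, 0, 0, 0, 0, 0, 0, 0],
  jaw=-0.5,
)

```text
clock: 6.7
eef_pos: [640.1, 13.2, 93.7]
orientation: [[-0.098, 0.0, 0.995], [-0.995, 0.0, -0.098], [-0.0, -1.0, 0.0]]
force: [0.3, 0.2, 0.6]
opening: 0.747
```

>>> servo_tool(
  increments=[0, -1, 0, 0, 0, -2, 0, 0, 0, -3, 0, 0, 0, -4, 0, 0, 0, -4, 0, 0],
)

```text
clock: 7.12
eef_pos: [642.8, 12.7, 220.8]
orientation: [[-0.098, 0.01, 0.995], [-0.995, 0.001, -0.098], [-0.002, -1.0, 0.01]]
force: [1.2, 0.2, 0.1]
opening: 0.75
```

>>> servo_tool(
  increments=[1.2, 0, 0, 0, 1.2, 0, 0, 0, 1.2, 0, 0, 0],
)

```text
clock: 7.37
eef_pos: [636.1, -25.8, 213.8]
orientation: [[-0.103, 0.0, 0.995], [-0.995, -0.001, -0.103], [0.001, -1.0, 0.001]]
force: [0.8, 0.3, 0.1]
opening: 0.753
```

Run:
```python
from h import *
c=camera("wrist"); W=wcloud(c); brass(c,W); print(observe()["eef_pos"])
```

```text
brass px [121.  46.] n 1772 ctr 458.2 156.7 ztop 19.8 R 23.6 bore_r [6.4 6.8]
brass px [142. 126.] n 1874 ctr 472.0 73.4 ztop 20.0 R 23.1 bore_r [6.6 6.8]
brass px [328. 173.] n 2323 ctr 639.7 12.9 ztop 72.2 R 22.8 bore_r [9.5 9.7]
brass px [122. 229.] n 1566 ctr 426.4 -22.4 ztop 19.6 R 23.3 bore_r [9.2 9.6]
brass px [160. 305.] n 1477 ctr 447.4 -109.6 ztop 19.6 R 23.3 bore_r [6.5 7. ]
[636.25467297 -23.7793773  213.43948118]
```

First collar is seated (top at 72 mm, as it should be). Next is the fitting collar at (426.6,−22.5).

>>> servo_tool(
  increments=[0.3, 0, -3.5, 0, 0.3, 0, -3.5, 0, 0.3, 0, -3.5, 0, 0.64, 0, -6.96, 0, 0.64, 0, -6.96, 0],
  jaw=-0.4,
)

```text
clock: 7.83
eef_pos: [446.5, -20.3, 212.7]
orientation: [[-0.096, -0.0, 0.995], [-0.995, -0.001, -0.096], [0.001, -1.0, -0.0]]
force: [-0.4, 0.1, 1.3]
opening: 0.702
```

>>> servo_tool(
  increments=[0, 0, 0, 0, 0, 1, 0, 0, 0, 3, 0, 0, 0, 4, 0, 0, 0, 4, 0, 0],
)

```text
clock: 8.25
eef_pos: [443.6, -20.4, 88.1]
orientation: [[-0.096, -0.009, 0.995], [-0.995, -0.001, -0.096], [0.002, -1.0, -0.008]]
force: [-0.6, -0.2, 0.4]
opening: 0.703
```

>>> servo_tool(
  increments=[0, 0, 0, 0, 0, 0, 0, 0],
)

```text
clock: 8.42
eef_pos: [448.4, -21.1, 94.6]
orientation: [[-0.098, 0.0, 0.995], [-0.995, -0.0, -0.098], [0.0, -1.0, 0.0]]
force: [0.1, 0.2, 1.0]
opening: 0.7
```

Run:
```python
from h import *
c=camera("wrist"); W=wcloud(c); brass(c,W); o=observe(); print(o["eef_pos"]); print(inc([426.6,-22.5,29.5]))
```

```text
brass px [355.  86.] n 5288 ctr 471.1 73.1 ztop 20.2 R 22.8 bore_r [6.7 6.8]
brass px [632. 195.] n 959 ctr 628.4 12.7 ztop 60.1 R 19.9 bore_r [10.2 10.5]
brass px [292. 261.] n 4565 ctr 426.1 -22.0 ztop 20.0 R 23.1 bore_r [9.3 9.5]
brass px [340. 374.] n 3549 ctr 446.7 -109.5 ztop 19.7 R 23.2 bore_r [6.4 6.7]
[449.23347547 -21.08149643  95.37283078]
[ 0.122  2.194 -0.751]
```

>>> servo_tool(
  increments=[0.12, 0, -0.76, 0, 0.12, 0, -0.76, 0, 0.12, 0, -0.76, 0, 0.12, 0.4, -0.76, 0, 0.12, 0.4, -0.76, 0],
)

```text
clock: 8.88
eef_pos: [425.7, -22.3, 81.9]
orientation: [[-0.098, 0.002, 0.995], [-0.995, 0.001, -0.098], [-0.001, -1.0, 0.002]]
force: [-0.1, 0.4, -0.2]
opening: 0.697
```

>>> servo_tool(
  increments=[0, 0, 0, 0, 0, 0, 0, 0],
)

```text
clock: 9.05
eef_pos: [425.6, -22.6, 82.3]
orientation: [[-0.098, 0.001, 0.995], [-0.995, 0.0, -0.098], [-0.0, -1.0, 0.001]]
force: [-0.1, -0.6, -0.0]
opening: 0.697
```

>>> servo_tool(
  increments=[0, 0.8, 0, 0, 0, 1.71, 0, 0, 0, 1.71, 0, 0, 0, 1.71, 0, 0],
)

```text
clock: 9.38
eef_pos: [424.0, -22.9, 29.9]
orientation: [[-0.098, -0.003, 0.995], [-0.995, -0.001, -0.098], [0.001, -1.0, -0.003]]
force: [0.2, -0.9, 0.8]
opening: 0.699
```

>>> servo_tool(
  increments=[0, 0, 0, 0, 0, 0, 0, 0, 0, 0, 0, 0, 0, 0, 0, 0, 0, 0, 0, 0],
  jaw=1,
)

```text
clock: 9.8
eef_pos: [425.7, -22.8, 32.1]
orientation: [[-0.098, 0.002, 0.995], [-0.995, 0.001, -0.098], [-0.001, -1.0, 0.002]]
force: [-3.9, -0.8, 8.0]
opening: 0.505
```

>>> servo_tool(
  increments=[0, -3, 0, 0, 0, -6, 0, 0, 0, -6, 0, 0, 0, -6, 0, 0, 0, -6, 0, 0],
)

```text
clock: 10.22
eef_pos: [427.2, -23.3, 217.6]
orientation: [[-0.099, 0.01, 0.995], [-0.995, 0.002, -0.099], [-0.003, -1.0, 0.01]]
force: [2.3, -0.0, -1.4]
opening: 0.498
```

>>> servo_tool(
  increments=[0, 0, 0, 0],
)

```text
clock: 10.3
eef_pos: [427.2, -22.9, 215.8]
orientation: [[-0.099, 0.01, 0.995], [-0.995, 0.003, -0.099], [-0.004, -1.0, 0.009]]
force: [-0.1, -0.2, -2.2]
opening: 0.498
```

Run:
```python
from h import *
c=camera("wrist"); W=wcloud(c); brass(c,W); o=observe(); print(o["eef_pos"],o["opening"]); print(inc([638.5,-20,205]))
```

```text
brass px [341.  15.] n 1434 ctr 457.1 154.5 ztop 20.0 R 22.7 bore_r [5.8 6.3]
brass px [367.  97.] n 2027 ctr 471.1 72.9 ztop 20.2 R 22.8 bore_r [6.9 7. ]
brass px [565. 162.] n 1665 ctr 638.8 12.5 ztop 71.8 R 23.2 bore_r [9.5 9.9]
brass px [328. 305.] n 8930 ctr 427.0 -22.7 ztop 203.4 R 23.3 bore_r [8.8 9. ]
brass px [368. 375.] n 1312 ctr 454.3 -212.1 ztop 19.4 R 23.2 bore_r [9.3 9.7]
[425.96391119 -22.74301327 213.05487134] 0.5012614885962858
[-0.786  0.311  7.04 ]
```

>>> servo_tool(
  increments=[-0.56, 0, 3.5, 0, -0.56, 0, 3.5, 0, -0.56, 0, 3.5, 0, -1.12, 0, 7.03, 0, -1.12, 0, 7.03, 0],
)

```text
clock: 10.77
eef_pos: [614.4, -11.1, 208.6]
orientation: [[-0.098, -0.002, 0.995], [-0.995, 0.0, -0.098], [0.0, -1.0, -0.003]]
force: [0.9, 0.1, -0.7]
opening: 0.496
```

>>> servo_tool(
  increments=[0, 0, 0.5, 0, 0, 0, 0.5, 0, 0, 0, 0.5, 0, 0, 0, 0.5, 0],
)

```text
clock: 11.1
eef_pos: [627.7, -13.3, 209.0]
orientation: [[-0.099, -0.003, 0.995], [-0.995, -0.001, -0.099], [0.001, -1.0, -0.002]]
force: [-0.3, 0.4, -1.3]
opening: 0.499
```

```bash
cat >> h.py <<'E'
def post(W):
    m=(abs(W[...,0]-639)<20)&(abs(W[...,1]-13)<20)&(W[...,2]>113)&(W[...,2]<126)
    p=W[m]; print("post",len(p),cv2.minEnclosingCircle(p[:,:2].astype(np.float32)))
E
python3 - <<'E'
from h import *
c=camera("wrist"); W=wcloud(c); brass(c,W,4000); post(W); o=observe(); print(o["eef_pos"],o["orientation"][:,0]); print(inc([639.5,13.5,205]))
E
```

```text
brass px [328. 305.] n 8686 ctr 627.0 -13.2 ztop 196.5 R 23.5 bore_r [8.9 9. ]
post 554 ((638.8822021484375, 14.148150444030762), 8.36808967590332)
[627.70636424 -13.11674398 209.60437642] [-9.88032581e-02 -9.95106980e-01  1.17026756e-04]
[-0.922  0.153  0.304]
```

>>> servo_tool(
  increments=[-0.926, 0, 0.313, 0, -0.926, 0, 0.313, 0, -0.926, 1.6, 0.313, 0, -0.926, 1.6, 0.313, 0, -0.926, 1.6, 0.313, 0],
)

```text
clock: 11.57
eef_pos: [638.2, 14.4, 159.6]
orientation: [[-0.098, -0.006, 0.995], [-0.995, 0.0, -0.098], [0.0, -1.0, -0.006]]
force: [-0.3, 0.1, -2.0]
opening: 0.502
```

>>> servo_tool(
  increments=[0, 0.15, 0, 0, 0, 0.3, 0, 0, 0, 0.45, 0, 0, 0, 0.6, 0, 0, 0, 0.75, 0, 0],
)

```text
clock: 11.98
eef_pos: [641.2, 13.9, 139.8]
orientation: [[-0.098, 0.001, 0.995], [-0.995, 0.0, -0.098], [-0.0, -1.0, 0.001]]
force: [0.2, 0.0, -1.6]
opening: 0.503
```

>>> servo_tool(
  increments=[0, 0.2, 0, 0, 0, 0.4, 0, 0, 0, 0.8, 0, 0, 0, 0.8, 0, 0, 0, 0.8, 0, 0],
)

```text
clock: 12.4
eef_pos: [640.2, 14.0, 114.2]
orientation: [[-0.098, -0.002, 0.995], [-0.995, -0.0, -0.098], [0.001, -1.0, -0.002]]
force: [0.3, 0.1, -1.5]
opening: 0.503
```

>>> servo_tool(
  increments=[0, 0, 0, 0, 0, 0, 0, 0, 0, 0, 0, 0, 0, 0, 0, 0],
  jaw=-0.4,
)

```text
clock: 12.73
eef_pos: [641.5, 14.0, 116.3]
orientation: [[-0.098, 0.001, 0.995], [-0.995, 0.0, -0.098], [-0.0, -1.0, 0.001]]
force: [0.4, -0.0, 0.6]
opening: 0.698
```

>>> servo_tool(
  increments=[0, -1, 0, 0, 0, -2, 0, 0, 0, -3, 0, 0, 0, -3, 0, 0, 0, -3, 0, 0],
)

```text
clock: 13.15
eef_pos: [642.3, 13.8, 208.4]
orientation: [[-0.098, 0.005, 0.995], [-0.995, 0.001, -0.098], [-0.001, -1.0, 0.005]]
force: [-0.5, -0.2, -0.5]
opening: 0.697
```

>>> servo_tool(
  increments=[4, 0, -2.7, 0, 4, 0, -2.7, 0, 4, 0, -2.7, 0, 4, 0, -2.7, 0, 4, 0, -2.7, 0],
)

```text
clock: 13.57
eef_pos: [544.9, -103.3, 205.3]
orientation: [[-0.106, -0.002, 0.994], [-0.994, -0.001, -0.106], [0.001, -1.0, -0.002]]
force: [1.3, 0.0, 0.2]
opening: 0.7
```

>>> servo_tool(
  increments=[4.1, 0, -2.72, 0, 4.1, 0, -2.72, 0, 4.1, 0, -2.72, 0, 4.1, 0, -2.72, 0, 4.1, 2, -2.72, 0],
)

```text
clock: 13.98
eef_pos: [455.6, -219.0, 169.8]
orientation: [[-0.106, 0.011, 0.994], [-0.994, -0.004, -0.106], [0.003, -1.0, 0.012]]
force: [2.6, 0.3, 0.1]
opening: 0.697
```

>>> servo_tool(
  increments=[0, 2, 0, 0, 0, 2, 0, 0, 0, 2, 0, 0],
)

```text
clock: 14.23
eef_pos: [452.1, -210.2, 99.1]
orientation: [[-0.098, -0.009, 0.995], [-0.995, 0.002, -0.098], [-0.001, -1.0, -0.009]]
force: [-1.1, -0.2, -0.0]
opening: 0.699
```

Run:
```python
from h import *
c=camera("wrist"); W=wcloud(c); brass(c,W); o=observe(); print(o["eef_pos"]); print(inc([454.5,-212.2,31]))
c=camera("top"); brass(c,cloud(c)); save("t2.png",c["img"])
```

```text
brass px [303.  82.] n 5033 ctr 447.1 -110.3 ztop 20.3 R 22.9 bore_r [6.7 6.8]
brass px [335. 257.] n 4360 ctr 454.4 -212.7 ztop 20.0 R 23.0 bore_r [9.3 9.5]
[ 453.63475948 -211.04938688  101.78881564]
[0.036 2.359 0.045]
brass px [309. 226.] n 342 ctr 640.4 14.0 ztop 92.2 R 22.4 bore_r [10.5 11. ]
brass px [278. 312.] n 315 ctr 471.7 72.3 ztop 20.2 R 21.7 bore_r [7.9 8.5]
brass px [237. 318.] n 344 ctr 458.0 155.4 ztop 20.3 R 22.0 bore_r [7.7 8.2]
brass px [413. 323.] n 157 ctr 455.6 -209.2 ztop 20.4 R 21.6 bore_r [8.1 9.1]
brass px [368. 325.] n 332 ctr 447.9 -109.9 ztop 20.4 R 21.9 bore_r [7.3 8. ]
```

>>> servo_tool(
  increments=[0.04, 1, 0.02, 0, 0.04, 2.35, 0.02, 0, 0.04, 2.35, 0.02, 0, 0.04, 2.35, 0.02, 0],
)

```text
clock: 14.67
eef_pos: [455.6, -213.0, 33.7]
orientation: [[-0.098, -0.002, 0.995], [-0.995, -0.0, -0.098], [0.0, -1.0, -0.002]]
force: [-0.3, -0.6, 0.8]
opening: 0.7
```

>>> servo_tool(
  increments=[0, 0, 0, 0],
)

```text
clock: 14.75
eef_pos: [457.4, -213.9, 35.8]
orientation: [[-0.098, 0.003, 0.995], [-0.995, -0.001, -0.098], [0.001, -1.0, 0.003]]
force: [0.2, -0.3, 0.2]
opening: 0.701
```

>>> servo_tool(
  increments=[0, 0, 0, 0, 0, 0, 0, 0, 0, 0, 0, 0, 0, 0, 0, 0, 0, 0, 0, 0],
  jaw=1,
)

```text
clock: 15.17
eef_pos: [457.5, -213.9, 36.8]
orientation: [[-0.098, 0.005, 0.995], [-0.995, -0.0, -0.098], [-0.0, -1.0, 0.005]]
force: [-5.0, 1.8, 16.4]
opening: 0.491
```

>>> servo_tool(
  increments=[0, -3, 0, 0, 0, -6, 0, 0, 0, -6, 0, 0, 0, -6, 0, 0, 0, -6, 0, 0],
)

```text
clock: 15.58
eef_pos: [458.0, -215.1, 221.4]
orientation: [[-0.099, 0.011, 0.995], [-0.995, -0.002, -0.099], [0.001, -1.0, 0.011]]
force: [1.0, -1.4, -1.4]
opening: 0.487
```

>>> servo_tool(
  increments=[-3.3, 0, 3, 0, -3.3, 0, 3, 0, -3.3, 0, 3, 0, -3.3, 0, 3, 0, -3.3, 0, 3, 0],
)

```text
clock: 16.0
eef_pos: [557.7, -119.0, 214.4]
orientation: [[-0.091, 0.002, 0.996], [-0.996, 0.001, -0.091], [-0.001, -1.0, 0.002]]
force: [-0.0, -0.2, -1.6]
opening: 0.481
```

>>> servo_tool(
  increments=[-4, 0, 2.6, 0, -4, 0, 2.6, 0, -4, 0, 2.6, 0, -4, 0, 2.6, 0, -4, 0, 2.6, 0],
)

```text
clock: 16.42
eef_pos: [646.5, -5.3, 213.9]
orientation: [[-0.09, 0.001, 0.996], [-0.996, 0.002, -0.09], [-0.002, -1.0, 0.001]]
force: [-0.6, 1.2, -2.7]
opening: 0.487
```

>>> servo_tool(
  increments=[0, 0, 0, 0, 0, 0, 0, 0, 0, 0, 0, 0],
)

```text
clock: 16.67
eef_pos: [643.9, -13.8, 214.5]
orientation: [[-0.101, 0.001, 0.995], [-0.995, -0.001, -0.101], [0.001, -1.0, 0.001]]
force: [-0.2, 0.4, -1.4]
opening: 0.485
```

Run:
```python
from h import *
c=camera("wrist"); W=wcloud(c); brass(c,W,2500); post(W); o=observe(); print(o["eef_pos"],o["opening"]); print(inc([640.2,13.8,205]))
```

```text
brass px [320. 193.] n 2780 ctr 640.3 14.5 ztop 92.2 R 22.8 bore_r [9.5 9.6]
brass px [328. 299.] n 8107 ctr 644.1 -13.0 ztop 197.3 R 23.3 bore_r [8.8 8.9]
post 538 ((639.0936889648438, 14.086578369140625), 8.212547302246094)
[643.97359393 -13.58897099 214.38157364] 0.4853933992070031
[-0.896  0.312 -0.217]
```

>>> servo_tool(
  increments=[-0.865, 0, -0.233, 0, -0.865, 0, -0.233, 0, -0.865, 1.6, -0.233, 0, -0.865, 1.6, -0.233, 0, -0.865, 1.6, -0.233, 0],
)

```text
clock: 17.13
eef_pos: [637.8, 14.4, 162.9]
orientation: [[-0.099, -0.006, 0.995], [-0.995, -0.0, -0.099], [0.001, -1.0, -0.006]]
force: [0.2, 0.3, -2.0]
opening: 0.483
```

>>> servo_tool(
  increments=[0, 0.15, 0, 0, 0, 0.3, 0, 0, 0, 0.45, 0, 0, 0, 0.6, 0, 0, 0, 0.6, 0, 0],
)

```text
clock: 17.55
eef_pos: [639.8, 14.8, 146.8]
orientation: [[-0.098, -0.001, 0.995], [-0.995, -0.0, -0.098], [0.0, -1.0, -0.001]]
force: [-0.1, -0.1, -2.1]
opening: 0.482
```

>>> servo_tool(
  increments=[0, 0.1, 0, 0, 0, 0.2, 0, 0, 0, 0.3, 0, 0, 0, 0.35, 0, 0, 0, 0.35, 0, 0],
)

```text
clock: 17.97
eef_pos: [639.8, 14.9, 136.3]
orientation: [[-0.098, -0.001, 0.995], [-0.995, -0.0, -0.098], [0.0, -1.0, -0.001]]
force: [0.2, 0.1, -2.5]
opening: 0.485
```

>>> servo_tool(
  increments=[0, 0, 0, 0, 0, 0, 0, 0, 0, 0, 0, 0, 0, 0, 0, 0],
  jaw=-0.4,
)

```text
clock: 18.3
eef_pos: [640.3, 14.8, 137.4]
orientation: [[-0.098, 0.001, 0.995], [-0.995, 0.0, -0.098], [-0.0, -1.0, 0.001]]
force: [-0.8, 0.4, -1.0]
opening: 0.7
```

>>> servo_tool(
  increments=[0, -1, 0, 0, 0, -2, 0, 0, 0, -2.5, 0, 0, 0, -2.5, 0, 0, 0, -2.5, 0, 0],
)

```text
clock: 18.72
eef_pos: [640.7, 14.8, 213.2]
orientation: [[-0.098, 0.003, 0.995], [-0.995, 0.0, -0.098], [-0.001, -1.0, 0.002]]
force: [-0.1, 0.3, 0.2]
opening: 0.699
```

>>> servo_tool(
  increments=[2.4, 0, -3, 0, 2.4, 0, -3, 0, 2.4, 0, -3, 0, 2.4, 0, -3, 0, 2.4, 0, -3, 0],
)

```text
clock: 19.13
eef_pos: [541.6, -49.2, 211.2]
orientation: [[-0.101, -0.001, 0.995], [-0.995, 0.001, -0.101], [-0.001, -1.0, -0.002]]
force: [0.8, 0.7, 0.3]
opening: 0.698
```

>>> servo_tool(
  increments=[2.36, 0, -2.98, 0, 2.36, 0, -2.98, 0, 2.36, 0, -2.98, 0, 2.36, 2, -2.98, 0, 2.36, 3, -2.98, 0],
)

```text
clock: 19.55
eef_pos: [449.3, -110.1, 130.1]
orientation: [[-0.099, 0.008, 0.995], [-0.995, 0.002, -0.099], [-0.003, -1.0, 0.008]]
force: [2.0, 2.0, -0.1]
opening: 0.701
```

>>> servo_tool(
  increments=[0, 1, 0, 0, 0, 1, 0, 0, 0, 1, 0, 0],
)

```text
clock: 19.8
eef_pos: [446.7, -109.3, 97.6]
orientation: [[-0.097, -0.004, 0.995], [-0.995, -0.001, -0.097], [0.001, -1.0, -0.004]]
force: [0.1, 0.0, 0.3]
opening: 0.702
```

Run:
```python
from h import *
c=camera("wrist"); W=wcloud(c); brass(c,W); o=observe(); print(o["eef_pos"]); print(inc([447.5,-110,31]))
c=camera("top"); brass(c,cloud(c)); save("t3.png",c["img"])
```

```text
brass px [630.  37.] n 1180 ctr 629.2 13.0 ztop 61.3 R 20.6 bore_r [10.8 11.1]
brass px [330. 255.] n 4780 ctr 447.2 -110.0 ztop 20.1 R 23.2 bore_r [6.6 6.7]
[ 448.16154224 -109.63126756   99.20639299]
[ 0.012  2.274 -0.019]
brass px [308. 226.] n 399 ctr 639.6 14.9 ztop 111.8 R 22.5 bore_r [10.4 10.7]
brass px [278. 312.] n 314 ctr 472.4 72.1 ztop 20.6 R 21.8 bore_r [8.  8.6]
brass px [237. 318.] n 340 ctr 458.4 155.6 ztop 20.5 R 22.2 bore_r [7.9 8.3]
```

All three fitting collars are seated (stack top at 111.8 mm, expected 112). Now the rejects.

>>> servo_tool(
  increments=[0.01, 1, -0.02, 0, 0.01, 2.3, -0.02, 0, 0.01, 2.3, -0.02, 0, 0.01, 2.3, -0.02, 0, 0.01, 2.3, -0.02, 0],
)

```text
clock: 20.32
eef_pos: [448.6, -110.3, 31.9]
orientation: [[-0.098, 0.003, 0.995], [-0.995, -0.0, -0.098], [0.0, -1.0, 0.003]]
force: [0.4, -0.4, 0.5]
opening: 0.702
```

>>> servo_tool(
  increments=[0, 0, 0, 0, 0, 0, 0, 0, 0, 0, 0, 0, 0, 0, 0, 0, 0, 0, 0, 0],
  jaw=1,
)

```text
clock: 20.73
eef_pos: [448.9, -110.2, 32.8]
orientation: [[-0.098, 0.005, 0.995], [-0.995, 0.001, -0.098], [-0.002, -1.0, 0.005]]
force: [-5.7, 0.4, 16.8]
opening: 0.503
```

>>> servo_tool(
  increments=[0, -2, 0, 0, 0, -3.2, 0, 0, 0, -3.2, 0, 0, 0, -3.2, 0, 0],
)

```text
clock: 21.07
eef_pos: [450.1, -110.6, 131.0]
orientation: [[-0.098, 0.01, 0.995], [-0.995, 0.001, -0.098], [-0.002, -1.0, 0.01]]
force: [1.4, -1.1, -1.0]
opening: 0.497
```

>>> servo_tool(
  increments=[5.2, 0, 0.7, 0, 5.2, 0, 0.7, 0, 5.2, 0, 0.7, 0, 5.2, 0, 0.7, 0, 5.2, 0, 0.7, 0],
)

```text
clock: 21.48
eef_pos: [450.7, -275.0, 126.7]
orientation: [[-0.106, 0.001, 0.994], [-0.994, -0.005, -0.106], [0.005, -1.0, 0.002]]
force: [-0.7, -0.5, -0.8]
opening: 0.497
```

>>> servo_tool(
  increments=[5.05, 0, 0.7, 0, 5.05, 0, 0.7, 0, 5.05, 0, 0.7, 0, 5.05, 0, 0.7, 0, 5.05, 0, 0.7, 0],
)

```text
clock: 21.9
eef_pos: [455.6, -426.8, 126.1]
orientation: [[-0.105, -0.001, 0.994], [-0.994, -0.005, -0.105], [0.005, -1.0, -0.001]]
force: [-1.7, 0.9, -0.8]
opening: 0.501
```

>>> servo_tool(
  increments=[0, 0, 0, 0, 0, 1.5, 0, 0, 0, 1.5, 0, 0],
)

```text
clock: 22.15
eef_pos: [457.6, -416.3, 75.6]
orientation: [[-0.096, -0.004, 0.995], [-0.995, 0.005, -0.096], [-0.005, -1.0, -0.005]]
force: [-2.1, 2.7, -3.9]
opening: 0.506
```

>>> servo_tool(
  increments=[0, 0, 0, 0, 0, 0.6, 0, 0, 0, 1.1, 0, 0, 0, 1.1, 0, 0, 0, 1.1, 0, 0],
)

```text
clock: 22.57
eef_pos: [459.2, -419.4, 48.8]
orientation: [[-0.097, 0.0, 0.995], [-0.995, 0.0, -0.097], [-0.0, -1.0, 0.0]]
force: [0.2, -0.2, -0.7]
opening: 0.501
```

>>> servo_tool(
  increments=[0, 0, 0, 0, 0, 0, 0, 0, 0, 0, 0, 0, 0, 0, 0, 0],
  jaw=-0.4,
)

```text
clock: 22.9
eef_pos: [459.1, -420.4, 48.7]
orientation: [[-0.098, 0.001, 0.995], [-0.995, -0.001, -0.098], [0.001, -1.0, 0.001]]
force: [-0.2, -0.4, 0.5]
opening: 0.698
```

>>> servo_tool(
  increments=[0, -2, 0, 0, 0, -4, 0, 0, 0, -4, 0, 0, 0, -4, 0, 0],
)

```text
clock: 23.23
eef_pos: [460.6, -423.6, 176.5]
orientation: [[-0.099, 0.009, 0.995], [-0.995, -0.008, -0.099], [0.007, -1.0, 0.01]]
force: [0.7, -1.1, 0.3]
opening: 0.706
```

Run:
```python
from h import *
c=camera("wrist"); W=wcloud(c); brass(c,W); o=observe(); print(o["eef_pos"]); print(inc([471.8,73,95]))
```

```text
brass px [324. 216.] n 2640 ctr 459.1 -420.1 ztop 24.1 R 22.9 bore_r [6.7 6.9]
[ 460.01965336 -422.38651329  172.93489865]
[-16.483   2.512  -1.253]
```

>>> servo_tool(
  increments=[-6, 0, -0.45, 0, -6, 0, -0.45, 0, -6, 0, -0.45, 0, -6, 0, -0.45, 0, -6, 0, -0.45, 0],
)

```text
clock: 23.7
eef_pos: [463.3, -232.7, 166.3]
orientation: [[-0.091, -0.002, 0.996], [-0.996, 0.004, -0.091], [-0.004, -1.0, -0.002]]
force: [0.8, -0.3, -0.2]
opening: 0.698
```

>>> servo_tool(
  increments=[-6, 0, -0.45, 0, -6, 0, -0.45, 0, -6, 0, -0.45, 0, -6, 0, -0.45, 0, -6, 0, -0.45, 0],
)

```text
clock: 24.12
eef_pos: [466.5, -52.3, 166.9]
orientation: [[-0.091, -0.001, 0.996], [-0.996, 0.002, -0.091], [-0.002, -1.0, -0.002]]
force: [0.1, 0.1, 0.1]
opening: 0.7
```

>>> servo_tool(
  increments=[-4.45, 1, -0.35, 0, -4.45, 1, -0.35, 0, -4.45, 2.2, -0.35, 0, -4.45, 2.2, -0.35, 0, -4.45, 2.2, -0.35, 0],
)

```text
clock: 24.53
eef_pos: [466.3, 80.0, 97.4]
orientation: [[-0.09, -0.007, 0.996], [-0.996, -0.001, -0.09], [0.001, -1.0, -0.007]]
force: [-0.9, 0.4, -0.6]
opening: 0.699
```

>>> servo_tool(
  increments=[0, 0, 0, 0, 0, 0, 0, 0],
)

```text
clock: 24.7
eef_pos: [469.5, 73.9, 101.5]
orientation: [[-0.099, -0.001, 0.995], [-0.995, -0.001, -0.099], [0.001, -1.0, -0.0]]
force: [-0.2, -0.4, -0.1]
opening: 0.7
```

Run:
```python
from h import *
c=camera("wrist"); W=wcloud(c); brass(c,W); o=observe(); print(o["eef_pos"]); print(inc([471.8,73,32]))
```

```text
brass px [292. 115.] n 4918 ctr 457.4 156.3 ztop 20.2 R 22.7 bore_r [6.8 6.8]
brass px [332. 252.] n 4590 ctr 471.7 73.5 ztop 20.1 R 23.0 bore_r [6.6 6.7]
brass px [608. 352.] n 5442 ctr 637.4 16.1 ztop 87.1 R 22.4 bore_r [17.5 17.9]
[469.90677101  73.4779994  102.01531016]
[0.009 2.334 0.063]
```

>>> servo_tool(
  increments=[0.01, 1, 0.06, 0, 0.01, 2.33, 0.06, 0, 0.01, 2.33, 0.06, 0, 0.01, 2.33, 0.06, 0, 0.01, 2.33, 0.06, 0],
)

```text
clock: 25.17
eef_pos: [472.4, 73.4, 33.4]
orientation: [[-0.1, 0.002, 0.995], [-0.995, 0.0, -0.1], [-0.0, -1.0, 0.002]]
force: [0.1, -0.2, 0.1]
opening: 0.699
```

>>> servo_tool(
  increments=[0, 0, 0, 0, 0, 0, 0, 0, 0, 0, 0, 0, 0, 0, 0, 0, 0, 0, 0, 0],
  jaw=1,
)

```text
clock: 25.58
eef_pos: [473.1, 74.3, 34.4]
orientation: [[-0.099, 0.004, 0.995], [-0.995, 0.002, -0.099], [-0.002, -1.0, 0.004]]
force: [-2.1, -2.6, 10.8]
opening: 0.499
```

>>> servo_tool(
  increments=[0, -2, 0, 0, 0, -3.2, 0, 0, 0, -3.2, 0, 0, 0, -3.2, 0, 0],
)

```text
clock: 25.92
eef_pos: [474.4, 74.7, 133.0]
orientation: [[-0.098, 0.009, 0.995], [-0.995, 0.004, -0.098], [-0.005, -1.0, 0.008]]
force: [0.8, 0.3, -2.6]
opening: 0.495
```

>>> servo_tool(
  increments=[5.5, 0, 0.37, 0, 5.5, 0, 0.37, 0, 5.5, 0, 0.37, 0, 5.5, 0, 0.37, 0, 5.5, 0, 0.37, 0],
)

```text
clock: 26.33
eef_pos: [464.6, -100.0, 128.2]
orientation: [[-0.109, 0.001, 0.994], [-0.994, -0.003, -0.109], [0.003, -1.0, 0.001]]
force: [-0.8, -1.4, -2.5]
opening: 0.496
```

>>> servo_tool(
  increments=[5.5, 0, 0.37, 0, 5.5, 0, 0.37, 0, 5.5, 0, 0.37, 0, 5.5, 0, 0.37, 0, 5.5, 0, 0.37, 0],
)

```text
clock: 26.75
eef_pos: [458.2, -265.7, 128.4]
orientation: [[-0.109, 0.001, 0.994], [-0.994, -0.005, -0.109], [0.005, -1.0, 0.001]]
force: [-1.2, -0.5, -2.2]
opening: 0.492
```

>>> servo_tool(
  increments=[3.6, 0, 0.36, 0, 3.6, 0, 0.36, 0, 3.6, 0, 0.36, 0, 3.6, 0, 0.36, 0, 3.6, 0, 0.36, 0],
)

```text
clock: 27.17
eef_pos: [460.0, -366.6, 127.2]
orientation: [[-0.102, -0.001, 0.995], [-0.995, -0.001, -0.102], [0.001, -1.0, -0.001]]
force: [0.2, 1.4, -2.1]
opening: 0.497
```

>>> servo_tool(
  increments=[0, 0, 0, 0, 0, 1.5, 0, 0, 0, 1.5, 0, 0, 0, 1.5, 0, 0],
)

```text
clock: 27.5
eef_pos: [460.5, -361.7, 80.5]
orientation: [[-0.096, -0.004, 0.995], [-0.995, 0.004, -0.096], [-0.004, -1.0, -0.005]]
force: [0.9, 0.1, -1.9]
opening: 0.496
```

>>> servo_tool(
  increments=[0, 0, 0, 0, 0, 0.6, 0, 0, 0, 1.15, 0, 0, 0, 1.15, 0, 0, 0, 1.15, 0, 0],
)

```text
clock: 27.92
eef_pos: [461.7, -364.7, 49.2]
orientation: [[-0.097, 0.0, 0.995], [-0.995, -0.0, -0.097], [0.0, -1.0, 0.0]]
force: [-0.0, -0.9, -1.7]
opening: 0.496
```

>>> servo_tool(
  increments=[0, 0, 0, 0, 0, 0, 0, 0, 0, 0, 0, 0, 0, 0, 0, 0],
  jaw=-0.4,
)

```text
clock: 28.25
eef_pos: [461.9, -365.3, 49.3]
orientation: [[-0.098, 0.001, 0.995], [-0.995, -0.001, -0.098], [0.001, -1.0, 0.002]]
force: [-1.0, -0.0, 0.5]
opening: 0.697
```

>>> servo_tool(
  increments=[0, -2, 0, 0, 0, -4, 0, 0, 0, -4, 0, 0, 0, -4, 0, 0],
)

```text
clock: 28.58
eef_pos: [463.7, -368.2, 176.6]
orientation: [[-0.099, 0.01, 0.995], [-0.995, -0.007, -0.099], [0.006, -1.0, 0.011]]
force: [1.6, -1.4, 0.5]
opening: 0.693
```

>>> servo_tool(
  increments=[-6, 0, -0.6, 0, -6, 0, -0.6, 0, -6, 0, -0.6, 0, -6, 0, -0.6, 0, -6, 0, -0.6, 0],
)

```text
clock: 29.0
eef_pos: [461.5, -177.7, 168.0]
orientation: [[-0.092, -0.0, 0.996], [-0.996, 0.003, -0.092], [-0.003, -1.0, -0.0]]
force: [1.5, -0.1, -0.2]
opening: 0.7
```

>>> servo_tool(
  increments=[-6, 0, -0.6, 0, -6, 0, -0.6, 0, -6, 0, -0.6, 0, -6, 0, -0.6, 0, -6, 0, -0.6, 0],
)

```text
clock: 29.42
eef_pos: [460.5, 3.4, 168.6]
orientation: [[-0.091, 0.001, 0.996], [-0.996, 0.002, -0.091], [-0.002, -1.0, 0.0]]
force: [0.5, 0.4, 0.9]
opening: 0.701
```

>>> servo_tool(
  increments=[-5.2, 0, -0.6, 0, -5.2, 0, -0.6, 0, -5.2, 0, -0.6, 0, -5.2, 2, -0.6, 0, -5.2, 2.2, -0.6, 0],
)

```text
clock: 29.83
eef_pos: [458.7, 158.4, 102.4]
orientation: [[-0.093, 0.004, 0.996], [-0.996, 0.003, -0.093], [-0.004, -1.0, 0.003]]
force: [-0.4, 0.4, -0.5]
opening: 0.696
```

>>> servo_tool(
  increments=[0, 0, 0, 0, 0, 0, 0, 0],
)

```text
clock: 30.0
eef_pos: [457.2, 153.4, 101.6]
orientation: [[-0.097, -0.003, 0.995], [-0.995, -0.002, -0.097], [0.002, -1.0, -0.002]]
force: [0.1, -0.7, 0.5]
opening: 0.697
```

Run:
```python
from h import *
c=camera("wrist"); W=wcloud(c); brass(c,W); o=observe(); print(o["eef_pos"]); print(inc([457.5,156,32]))
c=camera("top"); brass(c,cloud(c))
```

```text
brass px [329. 247.] n 4626 ctr 457.3 156.8 ztop 20.1 R 22.8 bore_r [6.9 7. ]
brass px [612. 423.] n 1677 ctr 644.3 33.1 ztop 89.9 R 14.4 bore_r [3.2 3.5]
[458.55625486 152.76411484 103.02437738]
[-0.106  2.367 -0.046]
brass px [308. 226.] n 391 ctr 639.5 15.8 ztop 111.8 R 22.6 bore_r [ 9.8 10.5]
brass px [494. 321.] n 408 ctr 461.8 -365.9 ztop 24.2 R 23.2 bore_r [7.  7.5]
brass px [521. 323.] n 424 ctr 460.4 -419.7 ztop 24.1 R 23.9 bore_r [7.2 7.7]
```

>>> servo_tool(
  increments=[-0.11, 1, -0.04, 0, -0.11, 2.38, -0.04, 0, -0.11, 2.38, -0.04, 0, -0.11, 2.38, -0.04, 0, -0.11, 2.38, -0.04, 0],
)

```text
clock: 30.52
eef_pos: [459.0, 156.7, 33.3]
orientation: [[-0.1, 0.003, 0.995], [-0.995, 0.001, -0.1], [-0.001, -1.0, 0.003]]
force: [-0.1, 0.5, 0.7]
opening: 0.702
```

>>> servo_tool(
  increments=[0, 0, 0, 0, 0, 0, 0, 0, 0, 0, 0, 0, 0, 0, 0, 0, 0, 0, 0, 0],
  jaw=1,
)

```text
clock: 30.93
eef_pos: [459.2, 157.6, 34.2]
orientation: [[-0.099, 0.004, 0.995], [-0.995, 0.003, -0.099], [-0.003, -1.0, 0.004]]
force: [-4.8, -3.7, 15.7]
opening: 0.503
```

>>> servo_tool(
  increments=[0, -2, 0, 0, 0, -3.2, 0, 0, 0, -3.2, 0, 0, 0, -3.2, 0, 0],
)

```text
clock: 31.27
eef_pos: [460.4, 158.3, 132.6]
orientation: [[-0.099, 0.009, 0.995], [-0.995, 0.006, -0.099], [-0.007, -1.0, 0.008]]
force: [0.1, -0.0, -1.7]
opening: 0.496
```

>>> servo_tool(
  increments=[5.5, 0, 0.53, 0, 5.5, 0, 0.53, 0, 5.5, 0, 0.53, 0, 5.5, 0, 0.53, 0, 5.5, 0, 0.53, 0],
)

```text
clock: 31.68
eef_pos: [456.1, -17.2, 127.4]
orientation: [[-0.109, 0.001, 0.994], [-0.994, -0.002, -0.109], [0.002, -1.0, 0.001]]
force: [-0.9, -0.1, -2.7]
opening: 0.495
```

>>> servo_tool(
  increments=[5.5, 0, 0.53, 0, 5.5, 0, 0.53, 0, 5.5, 0, 0.53, 0, 5.5, 0, 0.53, 0, 5.5, 0, 0.53, 0],
)

```text
clock: 32.1
eef_pos: [454.9, -183.4, 127.9]
orientation: [[-0.109, 0.002, 0.994], [-0.994, -0.004, -0.109], [0.004, -1.0, 0.003]]
force: [-0.5, -0.6, -1.1]
opening: 0.494
```

>>> servo_tool(
  increments=[4.58, 0, 0.53, 0, 4.58, 0, 0.53, 0, 4.58, 0, 0.53, 0, 4.58, 0, 0.53, 0, 4.58, 0, 0.53, 0],
)

```text
clock: 32.52
eef_pos: [457.2, -317.5, 127.2]
orientation: [[-0.105, -0.0, 0.994], [-0.994, -0.003, -0.105], [0.003, -1.0, 0.0]]
force: [-0.1, -0.2, -1.9]
opening: 0.496
```

>>> servo_tool(
  increments=[0, 0, 0, 0, 0, 1.5, 0, 0, 0, 1.5, 0, 0, 0, 1.5, 0, 0],
)

```text
clock: 32.85
eef_pos: [457.8, -309.6, 79.8]
orientation: [[-0.096, -0.005, 0.995], [-0.995, 0.003, -0.096], [-0.003, -1.0, -0.005]]
force: [-0.0, 0.1, -2.2]
opening: 0.495
```

>>> servo_tool(
  increments=[0, 0, 0, 0, 0, 0.6, 0, 0, 0, 1.15, 0, 0, 0, 1.15, 0, 0, 0, 1.15, 0, 0],
)

```text
clock: 33.27
eef_pos: [459.4, -312.2, 48.4]
orientation: [[-0.097, 0.0, 0.995], [-0.995, -0.0, -0.097], [-0.0, -1.0, 0.0]]
force: [-0.2, 0.4, -1.9]
opening: 0.494
```

>>> servo_tool(
  increments=[0, 0, 0, 0, 0, 0, 0, 0, 0, 0, 0, 0, 0, 0, 0, 0],
  jaw=-0.4,
)

```text
clock: 33.6
eef_pos: [459.5, -312.8, 48.3]
orientation: [[-0.098, 0.001, 0.995], [-0.995, -0.001, -0.098], [0.001, -1.0, 0.002]]
force: [-0.2, 0.4, 0.2]
opening: 0.702
```

>>> servo_tool(
  increments=[0, -2, 0, 0, 0, -4, 0, 0, 0, -4, 0, 0, 0, -4, 0, 0],
)

```text
clock: 33.93
eef_pos: [461.6, -315.5, 175.2]
orientation: [[-0.099, 0.01, 0.995], [-0.995, -0.005, -0.099], [0.004, -1.0, 0.011]]
force: [0.8, -1.6, 0.7]
opening: 0.698
```

>>> servo_tool(
  increments=[-1.73, 0, 4.95, 0, -1.73, 0, 4.95, 0, -1.73, 0, 4.95, 0, -1.73, 0, 4.95, 0, -1.73, 0, 4.95, 0],
  jaw=1,
)

```text
clock: 34.35
eef_pos: [618.4, -269.6, 165.7]
orientation: [[-0.089, 0.001, 0.996], [-0.996, 0.002, -0.089], [-0.002, -1.0, 0.001]]
force: [0.4, 1.8, -1.0]
opening: 0.006
```

>>> servo_tool(
  increments=[0, 0, 0, 0, 0, 0, 0, 0],
)

```text
clock: 34.52
eef_pos: [611.2, -276.0, 167.2]
orientation: [[-0.099, -0.001, 0.995], [-0.995, -0.001, -0.099], [0.001, -1.0, -0.001]]
force: [-1.1, 0.1, -0.8]
opening: -0.001
```

Run:
```python
from h import *
o=observe(); print(o["eef_pos"],o["orientation"][:,0],o["opening"])
c=camera("wrist"); W=wcloud(c); np.savez("/tmp/w4.npz",img=c["img"],W=W); brass(c,W); a=c["img"]
c=camera("top"); brass(c,cloud(c)); np.savez("/tmp/t4.npz",img=c["img"],W=cloud(c))
save("m4.png",np.hstack([cv2.resize(a,(400,300)),cv2.resize(c["img"],(400,300))]))
```

```text
[ 611.23759739 -276.03871985  167.15582559] [-9.85370210e-02 -9.95132947e-01  9.34336026e-04] -0.001206366810453903
brass px [168. 308.] n 4210 ctr 452.5 -347.9 ztop 23.7 R 57.6 bore_r [1.3 1.7]
brass px [308. 225.] n 398 ctr 639.4 14.4 ztop 112.1 R 22.5 bore_r [10.5 10.8]
brass px [524. 324.] n 275 ctr 458.6 -420.2 ztop 24.1 R 23.0 bore_r [6.9 7.6]
```

View pics/m4.png

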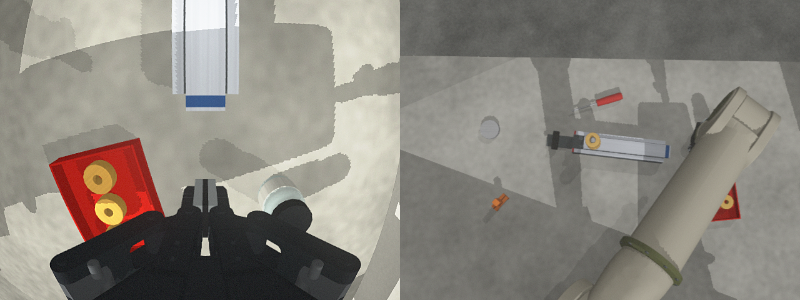

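```bash
cat >> h.py <<'E'
u_=np.array([0.0985,0.9951])
def feats(img,W,tag):
    hsv=cv2.cvtColor(img,cv2.COLOR_RGB2HSV); H,S,V=cv2.split(hsv); x,y,z=W[...,0],W[...,1],W[...,2]
    near=(x>575)&(x<700)
    o=np.array([639.5,14.0])
    b=(H>100)&(H<130)&(S>110)&near&(z>45)&(z<60)
    p=W[b][:,:2]
    if len(p)>5:
        s=(p-o)@u_; n=(p-o)@np.array([u_[1],-u_[0]]); print(tag,"blue n",len(p),"s",np.percentile(s,[1,50,99]).round(1),"lat",np.percentile(n,[2,98]).round(1),"z",np.median(W[b][:,2]))
    r=((H<6)|(H>174))&(S>120)&near&(z>34)&(z<52)&(x<690)
    p=W[r][:,:2]
    if len(p)>5:
        s=(p-o)@u_; n=(p-o)@np.array([u_[1],-u_[0]])
        for nm,k in(("L",n<0),("R",n>0)):
            if k.sum()>3: print(tag,"red",nm,k.sum(),"s",np.percentile(s[k],[2,50,98]).round(1),"lat",np.percentile(n[k],[2,50,98]).round(1))
E
python3 - <<'E'
from h import *
for f in("w4","t4","w2","top0"):
    d=np.load("/tmp/%s.npz"%f); feats(d["img"],d["W"],f)
E
```

```text
w4 blue n 1116 s [-245.4 -239.7 -234.4] lat [-19.1  18.9] z 52.40723960758828
t4 blue n 64 s [-244.1 -240.7 -236.5] lat [-17.9  17.9] z 51.9407634056368
t4 red L 8 s [61.3 62.6 63.3] lat [-33.1 -27.3 -23.8]
t4 red R 7 s [61.6 62.5 63.7] lat [25.  28.3 33.1]
w2 red L 134 s [60.3 63.2 65.5] lat [-35.1 -29.3 -23.8]
w2 red R 130 s [60.1 62.9 65.4] lat [22.5 28.5 34.3]
top0 blue n 55 s [-244.9 -240.6 -236.8] lat [-18.   16.7] z 53.230659519894616
top0 red L 9 s [61.  62.5 63.4] lat [-33.3 -27.1 -23.3]
top0 red R 7 s [61.9 62.4 63.6] lat [25.2 28.1 32.8]
```

The blue end is at s≈−246 and the edge at s≈+66, measured along the slideway from the post. That predicts about 120 mm of travel to balance (107–137 mm). I'll lower the closed fingers behind the blue end and approach.

>>> servo_tool(
  increments=[0, 1.5, 0, 0, 0, 3, 0, 0, 0, 3.42, 0, 0, 0, 3.42, 0, 0, 0, 3.42, 0, 0],
)

```text
clock: 35.03
eef_pos: [610.6, -275.9, 64.8]
orientation: [[-0.099, -0.002, 0.995], [-0.995, 0.0, -0.099], [-0.0, -1.0, -0.002]]
force: [0.4, -0.9, 1.3]
opening: 0.001
```

>>> servo_tool(
  increments=[-0.3, 0, 0, 0, -0.6, 0, 0, 0, -0.9, 0, 0, 0, -0.9, 0, 0, 0, -0.9, 0, 0, 0],
)

```text
clock: 35.45
eef_pos: [615.4, -247.2, 65.8]
orientation: [[-0.096, 0.002, 0.995], [-0.995, 0.0, -0.096], [-0.0, -1.0, 0.002]]
force: [0.1, -1.0, 0.7]
opening: 0.003
```

>>> servo_tool(
  increments=[-0.1, 0, 0, 0, -0.2, 0, 0, 0, -0.3, 0, 0, 0, -0.4, 0, 0, 0, -0.5, 0, 0, 0],
)

```text
clock: 35.87
eef_pos: [615.1, -237.1, 65.3]
orientation: [[-0.101, 0.0, 0.995], [-0.995, -0.004, -0.101], [0.004, -1.0, 0.001]]
force: [-1.0, -7.6, 0.2]
opening: 0.001
```

```bash
cat >> h.py <<'E'
def look(cams=("wrist","top")):
    o=observe(); p=o["eef_pos"]; d=p[:2]-np.array([639.5,14.]); print("tcp",p.round(1),"s",(d@u_).round(1),"n",round(d[0]*u_[1]-d[1]*u_[0],1),"F",o["force"].round(1),"t",o["clock"])
    for n in cams:
        c=camera(n); W=wcloud(c) if n=="wrist" else cloud(c); feats(c["img"],W,n)
        if n=="top": brass(c,W)
    return c,W
E
python3 - <<'E'
from h import *
look()
E
```

```text
tcp [ 615.1 -237.1   65.3] s -252.3 n 0.4 F [-1.  -7.6  0.2] t 35.8667
wrist blue n 2760 s [-237.2 -231.3 -225.8] lat [-19.3  19. ] z 52.42905396585435
top red L 8 s [60.8 62.8 63.6] lat [-32.9 -27.5 -23.3]
top red R 8 s [61.3 62.1 63.8] lat [24.7 27.2 32.3]
brass px [304. 225.] n 400 ctr 640.1 23.8 ztop 111.8 R 22.1 bore_r [10.1 11.1]
brass px [471. 323.] n 288 ctr 459.2 -314.0 ztop 24.6 R 22.9 bore_r [6.9 7.8]
brass px [494. 321.] n 405 ctr 462.6 -366.2 ztop 24.0 R 23.0 bore_r [6.7 7.5]
brass px [521. 322.] n 423 ctr 459.9 -419.5 ztop 24.1 R 23.7 bore_r [6.6 7.1]
```

>>> servo_tool(
  increments=[-0.25, 0, 0, 0, -0.5, 0, 0, 0, -0.75, 0, 0, 0, -1.0, 0, 0, 0, -1.25, 0, 0, 0],
)

```text
clock: 36.38
eef_pos: [618.9, -199.8, 65.2]
orientation: [[-0.101, 0.0, 0.995], [-0.995, -0.004, -0.101], [0.004, -1.0, 0.001]]
force: [-0.4, -8.8, 1.4]
opening: -0.003
```

>>> servo_tool(
  increments=[-0.25, 0, 0, 0, -0.5, 0, 0, 0, -0.75, 0, 0, 0, -1.0, 0, 0, 0, -1.25, 0, 0, 0],
)

```text
clock: 36.8
eef_pos: [622.6, -162.6, 65.2]
orientation: [[-0.102, 0.0, 0.995], [-0.995, -0.004, -0.102], [0.004, -1.0, 0.001]]
force: [-0.4, -8.7, 0.9]
opening: 0.003
```

>>> servo_tool(
  increments=[0, 0, 0, 0, 0, 0, 0, 0],
)

```text
clock: 36.97
eef_pos: [623.2, -160.2, 65.2]
orientation: [[-0.099, 0.0, 0.995], [-0.995, -0.002, -0.099], [0.002, -1.0, 0.001]]
force: [-0.4, -2.9, 3.1]
opening: 0.003
```

Run:
```python
from h import *
look()
```

```text
tcp [ 623.2 -160.2   65.2] s -175.0 n 1.0 F [-0.4 -2.9  3.1] t 36.9667
wrist blue n 2825 s [-159.8 -153.9 -148.2] lat [-19.   19.5] z 52.40508129540774
top red L 6 s [62.3 62.8 63.8] lat [-33.3 -28.6 -23. ]
top red R 6 s [61.8 62.2 63.6] lat [26.4 28.5 32.6]
brass px [265. 219.] n 378 ctr 648.5 100.4 ztop 112.2 R 22.6 bore_r [10.5 11. ]
brass px [468. 321.] n 382 ctr 459.3 -313.2 ztop 24.4 R 22.9 bore_r [7.2 7.7]
brass px [494. 321.] n 404 ctr 462.0 -365.9 ztop 24.1 R 23.0 bore_r [7.1 7.6]
brass px [521. 323.] n 423 ctr 459.4 -419.8 ztop 24.0 R 23.5 bore_r [6.8 7.4]
```

>>> servo_tool(
  increments=[-0.12, 0, 0, 0, -0.24, 0, 0, 0, -0.36, 0, 0, 0, -0.48, 0, 0, 0, -0.55, 0, 0, 0],
)

```text
clock: 37.48
eef_pos: [624.6, -145.4, 65.2]
orientation: [[-0.101, 0.0, 0.995], [-0.995, -0.003, -0.101], [0.003, -1.0, 0.001]]
force: [-0.6, -9.6, 3.4]
opening: -0.001
```

>>> servo_tool(
  increments=[0, 0, 0, 0, 0, 0, 0, 0, 0.3, 0, 0, 0, 0.3, 0, 0, 0, 0.3, 0, 0, 0],
)

```text
clock: 37.9
eef_pos: [623.7, -151.4, 64.3]
orientation: [[-0.099, -0.001, 0.995], [-0.995, 0.001, -0.099], [-0.001, -1.0, -0.001]]
force: [-0.3, 0.2, 0.1]
opening: 0.003
```

Run:
```python
from h import *
look(("wrist",))
```

```text
tcp [ 623.7 -151.4   64.3] s -166.1 n 0.6 F [-0.3  0.2  0.1] t 37.9
wrist blue n 2990 s [-144.5 -138.6 -133. ] lat [-19.   19.3] z 52.41641967643926
```

>>> servo_tool(
  increments=[-0.2, 0, 0, 0, -0.25, 0, 0, 0, -0.3, 0, 0, 0, -0.35, 0, 0, 0, -0.35, 0, 0, 0],
)

```text
clock: 38.37
eef_pos: [624.7, -142.5, 64.8]
orientation: [[-0.099, -0.0, 0.995], [-0.995, -0.003, -0.099], [0.003, -1.0, 0.0]]
force: [-0.8, -6.6, -0.4]
opening: 0.001
```

>>> servo_tool(
  increments=[0, 0, 0, 0, 0.3, 0, 0, 0, 0.3, 0, 0, 0, 0.3, 0, 0, 0],
)

```text
clock: 38.7
eef_pos: [624.1, -149.9, 64.6]
orientation: [[-0.098, -0.0, 0.995], [-0.995, 0.0, -0.098], [-0.0, -1.0, -0.0]]
force: [-0.5, 0.5, 0.1]
opening: 0.004
```

Run:
```python
from h import *
look(("wrist",))
```

```text
tcp [ 624.1 -149.9   64.6] s -164.6 n 0.8 F [-0.5  0.5  0.1] t 38.7
wrist blue n 2972 s [-141.9 -136.  -130.4] lat [-18.8  19.6] z 52.41892771611636
```

>>> servo_tool(
  increments=[-0.2, 0, 0, 0, -0.28, 0, 0, 0, -0.34, 0, 0, 0, -0.39, 0, 0, 0, -0.39, 0, 0, 0],
)

```text
clock: 39.17
eef_pos: [625.1, -139.9, 64.9]
orientation: [[-0.099, 0.0, 0.995], [-0.995, -0.003, -0.099], [0.003, -1.0, 0.0]]
force: [-0.1, -6.4, 0.8]
opening: 0.002
```

>>> servo_tool(
  increments=[0, 0, 0, 0, 0.3, 0, 0, 0, 0.3, 0, 0, 0, 0.3, 0, 0, 0],
)

```text
clock: 39.5
eef_pos: [624.4, -147.3, 64.6]
orientation: [[-0.098, -0.0, 0.995], [-0.995, 0.0, -0.098], [-0.0, -1.0, -0.0]]
force: [0.3, 0.2, -0.4]
opening: 0.001
```

Run:
```python
from h import *
look(("wrist",))
```

```text
tcp [ 624.4 -147.3   64.6] s -162.0 n 0.8 F [ 0.3  0.2 -0.4] t 39.5
wrist blue n 2944 s [-139.2 -133.4 -127.9] lat [-18.9  19.5] z 52.43443245628734
```

>>> servo_tool(
  increments=[-0.2, 0, 0, 0, -0.28, 0, 0, 0, -0.34, 0, 0, 0, -0.39, 0, 0, 0, -0.39, 0, 0, 0],
)

```text
clock: 39.97
eef_pos: [625.3, -137.3, 64.9]
orientation: [[-0.099, 0.0, 0.995], [-0.995, -0.003, -0.099], [0.003, -1.0, 0.0]]
force: [-0.7, -5.8, 0.3]
opening: -0.004
```

>>> servo_tool(
  increments=[0, 0, 0, 0, 0.3, 0, 0, 0, 0.3, 0, 0, 0, 0.3, 0, 0, 0],
)

```text
clock: 40.3
eef_pos: [624.6, -144.6, 64.6]
orientation: [[-0.098, -0.0, 0.995], [-0.995, 0.0, -0.098], [-0.0, -1.0, -0.0]]
force: [0.2, 0.7, 1.2]
opening: 0.001
```

Run:
```python
from h import *
look(("wrist",))
```

```text
tcp [ 624.6 -144.6   64.6] s -159.2 n 0.8 F [0.2 0.7 1.2] t 40.3
wrist blue n 2984 s [-136.8 -130.9 -125.3] lat [-18.8  19.5] z 52.45333887997326
```

>>> servo_tool(
  increments=[-0.2, 0, 0, 0, -0.28, 0, 0, 0, -0.34, 0, 0, 0, -0.4, 0, 0, 0, -0.4, 0, 0, 0],
)

```text
clock: 40.77
eef_pos: [625.7, -134.3, 65.0]
orientation: [[-0.099, 0.0, 0.995], [-0.995, -0.003, -0.099], [0.003, -1.0, 0.0]]
force: [0.1, -6.0, 0.5]
opening: 0.002
```

>>> servo_tool(
  increments=[0, 0, 0, 0, 0.3, 0, 0, 0, 0.3, 0, 0, 0, 0.3, 0, 0, 0],
)

```text
clock: 41.1
eef_pos: [624.9, -141.6, 64.6]
orientation: [[-0.098, -0.0, 0.995], [-0.995, 0.0, -0.098], [-0.0, -1.0, -0.0]]
force: [-0.3, -0.6, 0.4]
opening: -0.004
```

Run:
```python
from h import *
look(("wrist",))
```

```text
tcp [ 624.9 -141.6   64.6] s -156.3 n 0.8 F [-0.3 -0.6  0.4] t 41.1
wrist blue n 2994 s [-133.8 -127.9 -122.3] lat [-18.9  19.6] z 52.60056774480559
```

>>> servo_tool(
  increments=[-0.2, 0, 0, 0, -0.28, 0, 0, 0, -0.34, 0, 0, 0, -0.39, 0, 0, 0, -0.39, 0, 0, 0],
)

```text
clock: 41.57
eef_pos: [625.9, -131.7, 65.0]
orientation: [[-0.099, 0.0, 0.995], [-0.995, -0.003, -0.099], [0.003, -1.0, 0.0]]
force: [-0.8, -5.4, -0.3]
opening: 0.002
```

>>> servo_tool(
  increments=[0, 0, 0, 0, 0.3, 0, 0, 0, 0.3, 0, 0, 0, 0.3, 0, 0, 0],
)

```text
clock: 41.9
eef_pos: [625.2, -138.9, 64.6]
orientation: [[-0.098, -0.0, 0.995], [-0.995, 0.0, -0.098], [-0.0, -1.0, -0.0]]
force: [-0.0, 0.2, -0.2]
opening: -0.0
```

Run:
```python
from h import *
look(("wrist",))
```

```text
tcp [ 625.2 -138.9   64.6] s -153.5 n 0.8 F [-0.   0.2 -0.2] t 41.9
wrist blue n 3020 s [-131.  -125.2 -119.5] lat [-18.8  19.5] z 52.71300352290336
```

>>> servo_tool(
  increments=[-0.2, 0, 0, 0, -0.28, 0, 0, 0, -0.34, 0, 0, 0, -0.38, 0, 0, 0, -0.38, 0, 0, 0],
)

```text
clock: 42.37
eef_pos: [626.2, -129.3, 65.0]
orientation: [[-0.099, 0.0, 0.995], [-0.995, -0.003, -0.099], [0.003, -1.0, 0.001]]
force: [-0.7, -7.3, -0.2]
opening: -0.004
```

>>> servo_tool(
  increments=[0, 0, 0, 0, 0.3, 0, 0, 0, 0.3, 0, 0, 0, 0.3, 0, 0, 0],
)

```text
clock: 42.7
eef_pos: [625.4, -136.5, 64.6]
orientation: [[-0.098, -0.0, 0.995], [-0.995, 0.0, -0.098], [-0.0, -1.0, -0.0]]
force: [0.1, 0.0, 0.2]
opening: -0.0
```

Run:
```python
from h import *
look(("wrist",))
```

```text
tcp [ 625.4 -136.5   64.6] s -151.1 n 0.8 F [0.1 0.  0.2] t 42.7
wrist blue n 3205 s [-128.5 -122.7 -117. ] lat [-18.8  19.6] z 56.81406045807651
```

The blue end is starting to rise, so the lever is tipping. I'll back off and wait.

>>> servo_tool(
  increments=[0.4, 0, 0, 0, 0.4, 0, 0, 0, 0.4, 0, 0, 0, 0.4, 0, 0, 0, 0.4, 0, 0, 0],
)

```text
clock: 43.17
eef_pos: [624.3, -148.2, 64.6]
orientation: [[-0.098, -0.0, 0.995], [-0.995, 0.0, -0.098], [-0.0, -1.0, -0.0]]
force: [0.1, 0.1, 0.1]
opening: 0.001
```

>>> servo_tool(
  increments=[0, 0, 0, 0, 0, 0, 0, 0, 0, 0, 0, 0, 0, 0, 0, 0, 0, 0, 0, 0],
)

```text
clock: 43.58
eef_pos: [624.3, -148.4, 64.7]
orientation: [[-0.098, -0.0, 0.995], [-0.995, 0.0, -0.098], [-0.0, -1.0, -0.0]]
force: [0.4, -0.3, 0.1]
opening: -0.003
```

Run:
```python
from h import *
u0=u_
o=observe(); print(o["eef_pos"].round(1),o["clock"])
c=camera("wrist"); W=wcloud(c); hsv=cv2.cvtColor(c["img"],cv2.COLOR_RGB2HSV); H,S,V=cv2.split(hsv)
b=(H>100)&(H<130)&(S>110)&(W[...,0]>575)&(W[...,0]<700)&(W[...,2]>30)
p=W[b]; print(len(p),np.median(p,0),np.percentile(p[:,2],[2,98]))
c=camera("top"); W=cloud(c); save("t5.png",c["img"]); brass(c,W)
x,y,z=W[...,0],W[...,1],W[...,2]; d=np.stack([x-639.5,y-14],-1); s=d@u_; n=d[...,0]*u_[1]-d[...,1]*u_[0]
for a in range(-130,150,20):
    m=(s>a)&(s<a+20)&(abs(n)<14)&(z<100); print(a+10, m.sum(), np.round(np.median(z[m]),1))
```

```text
[ 624.3 -148.4   64.7] 43.5833
5089 [ 627.96123598 -105.45367495   76.01465718] [ 74.4427168  138.62557437]
brass px [246. 218.] n 403 ctr 652.5 139.0 ztop 104.5 R 22.2 bore_r [10.5 10.9]
brass px [468. 321.] n 387 ctr 460.2 -313.6 ztop 24.3 R 23.2 bore_r [7.2 7.8]
brass px [494. 321.] n 405 ctr 462.0 -366.7 ztop 23.9 R 23.4 bore_r [6.6 7.3]
brass px [521. 323.] n 424 ctr 459.5 -419.4 ztop 23.9 R 23.2 bore_r [6.8 7.4]
-120 14 74.6
-100 142 73.8
-80 142 70.7
-60 141 68.3
-40 136 65.8
-20 138 63.5
0 137 60.6
20 135 58.4
40 132 55.9
60 132 53.5
80 135 50.5
100 159 66.4
120 3 96.1
140 19 93.4
```

Tipped: slope is about 0.124 rad and nothing touches it. Now the marker.

>>> servo_tool(
  increments=[0.5, -1, 0, 0, 0.5, -3.8, 0, 0, 0.5, -3.8, 0, 0, 0.5, -3.8, 0, 0, 0.5, -3.8, 0, 0],
)

```text
clock: 44.1
eef_pos: [624.4, -164.4, 182.1]
orientation: [[-0.098, 0.006, 0.995], [-0.995, -0.001, -0.098], [0.0, -1.0, 0.006]]
force: [0.2, -0.3, -1.1]
opening: 0.003
```

>>> servo_tool(
  increments=[-5, 0, -2.5, 0, -5, 0, -2.5, 0, -5, 0, -2.5, 0, -5, 0, -2.5, 0, -5, 0, -2.5, 0],
  jaw=-0.2,
)

```text
clock: 44.52
eef_pos: [560.2, 4.1, 176.4]
orientation: [[-0.085, -0.005, 0.996], [-0.996, 0.005, -0.085], [-0.004, -1.0, -0.005]]
force: [0.6, 2.1, -0.3]
opening: 0.6
```

>>> servo_tool(
  increments=[-5, 0, -2.5, 0, -5, 0, -2.5, 0, -5, 0, -2.5, 0, -5, 0, -2.5, 0, -5, 0, -2.5, 0],
)

```text
clock: 44.93
eef_pos: [498.7, 159.7, 176.9]
orientation: [[-0.085, -0.004, 0.996], [-0.996, 0.002, -0.085], [-0.002, -1.0, -0.004]]
force: [-0.2, 1.2, -0.7]
opening: 0.6
```

>>> servo_tool(
  increments=[-5, 0, -2.4, 0, -5, 0, -2.4, 0, -5, 0, -2.4, 0, -5, 0, -2.4, 0, -5, 0, -2.4, 0],
)

```text
clock: 45.35
eef_pos: [440.4, 315.5, 176.9]
orientation: [[-0.085, -0.004, 0.996], [-0.996, 0.002, -0.085], [-0.001, -1.0, -0.004]]
force: [-1.2, 1.4, -0.8]
opening: 0.599
```

>>> servo_tool(
  increments=[0, 0, 0, 0, 0, 0, 0, 0],
)

```text
clock: 45.52
eef_pos: [445.7, 305.4, 177.6]
orientation: [[-0.097, -0.001, 0.995], [-0.995, -0.002, -0.097], [0.002, -1.0, -0.001]]
force: [-0.9, -0.7, 0.1]
opening: 0.603
```

```bash
cat >> h.py <<'E'
def mark(c,W):
    hsv=cv2.cvtColor(c["img"],cv2.COLOR_RGB2HSV); H,S,V=cv2.split(hsv)
    m=((H>4)&(H<=14)&(S>150)&(V>60)).astype(np.uint8)
    n,l,s,cc=cv2.connectedComponentsWithStats(m); 
    p=W[(m>0)&np.isfinite(W[...,2])]
    zmax=np.percentile(p[:,2],97); print("n",len(p),"z",np.percentile(p[:,2],[3,50,97]).round(1))
    for nm,k in(("top",abs(p[:,2]-zmax)<5),("plate",abs(p[:,2]-zmax+44)<5)):
        q=p[k][:,:2].astype(np.float32)
        if len(q)>10: print(nm,len(q),"z",np.median(p[k][:,2]).round(1),cv2.minAreaRect(q),"mean",q.mean(0))
E
python3 - <<'E'
from h import *
o=observe(); print(o["eef_pos"].round(1))
c=camera("wrist"); W=wcloud(c); save("w6.png",c["img"]); mark(c,W)
E
```

```text
[445.7 305.4 177.6]
n 2396 z [14.6 17.3 61. ]
top 772 z 60.1 ((444.46551513671875, 316.0569152832031), (20.061185836791992, 18.436681747436523), 48.63199996948242) mean [444.52094 316.51556]
plate 1264 z 16.2 ((602.8204956054688, 172.37734985351562), (25.02314567565918, 483.770263671875), 47.83515167236328) mean [443.68732 318.77515]
```

View pics/w6.png

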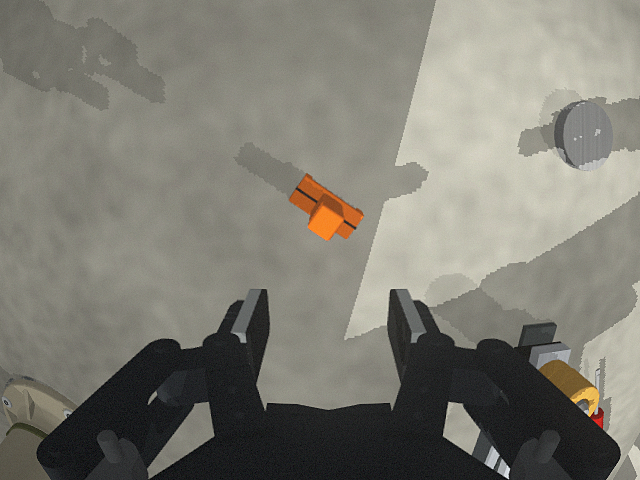

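The marker is at px (325,215) with its grip block centred near (444.5,316). Next I'll get its plate orientation from the same viewpoint.

Run:
```python
from h import *
c=camera("wrist"); W=wcloud(c)
hsv=cv2.cvtColor(c["img"],cv2.COLOR_RGB2HSV); H,S,V=cv2.split(hsv)
m=(H>2)&(H<=16)&(S>140)&(np.hypot(W[...,0]-444.5,W[...,1]-316)<45)
for lo,hi in((10,22),(55,66)):
    p=W[m&(W[...,2]>lo)&(W[...,2]<hi)]
    print(lo,len(p),cv2.minAreaRect(p[:,:2].astype(np.float32)),np.median(p,0))
o=observe(); print(o["eef_pos"],o["orientation"][:,2]); print(inc([444.5,316,100]))
```

```text
10 1297 ((444.4503173828125, 315.9977111816406), (24.082216262817383, 55.84683609008789), 49.324371337890625) [439.60837679 321.64066856  16.22566666]
55 788 ((444.5505676269531, 315.9951477050781), (20.259511947631836, 18.441295623779297), 48.36788558959961) [444.48466053 316.61711684  60.09718628]
[446.60948982 304.30175581 178.20186823] [ 9.94936319e-01 -1.00506860e-01 -3.03047848e-04]
[-0.384  2.606 -0.108]
```

>>> servo_tool(
  increments=[-0.38, 1, -0.11, 1.4, -0.38, 2, -0.11, 2.8, -0.38, 2.6, -0.11, 4.2, -0.38, 2.6, -0.11, 5.6, -0.38, 2.6, -0.11, 7.02],
)

```text
clock: 46.03
eef_pos: [443.8, 315.4, 99.1]
orientation: [[-0.659, -0.002, 0.752], [-0.752, -0.003, -0.659], [0.003, -1.0, 0.0]]
force: [-0.4, -0.3, 0.5]
opening: 0.599
```

>>> servo_tool(
  increments=[0, 0, 0, 0, 0, 0, 0, 0],
)

```text
clock: 46.2
eef_pos: [444.5, 316.7, 100.7]
orientation: [[-0.651, 0.0, 0.759], [-0.759, -0.0, -0.651], [0.0, -1.0, 0.001]]
force: [0.5, 0.3, -0.7]
opening: 0.597
```

Run:
```python
from h import *
o=observe(); z=o["orientation"][:,2]; print(o["eef_pos"],np.degrees(np.arctan2(z[1],z[0]))); print(inc([444.5,316,45]))
```

```text
[444.50259366 316.66197083 100.73516794] -40.61965982577585
[0.017 1.858 0.013]
```

>>> servo_tool(
  increments=[0.02, 0.8, 0.01, 0, 0.02, 1.8, 0.01, 0, 0.02, 1.85, 0.01, 0, 0.02, 1.85, 0.01, 0],
)

```text
clock: 46.53
eef_pos: [443.0, 315.9, 44.4]
orientation: [[-0.651, -0.002, 0.759], [-0.759, -0.002, -0.651], [0.003, -1.0, -0.0]]
force: [-0.5, 0.0, 1.8]
opening: 0.6
```

>>> servo_tool(
  increments=[0, 0, 0, 0, 0, 0, 0, 0, 0, 0, 0, 0, 0, 0, 0, 0, 0, 0, 0, 0],
  jaw=1,
  squeeze=50,
)

```text
clock: 46.95
eef_pos: [444.7, 317.8, 46.9]
orientation: [[-0.652, 0.002, 0.758], [-0.758, 0.002, -0.652], [-0.003, -1.0, 0.0]]
force: [-0.2, -0.7, 7.5]
opening: 0.202
```

>>> servo_tool(
  increments=[0, -2, 0, 0, 0, -5, 0, 0, 0, -5, 0, 0, 0, -5, 0, 0, 0, -5, 0, 0],
)

```text
clock: 47.37
eef_pos: [446.5, 318.6, 202.0]
orientation: [[-0.652, 0.007, 0.758], [-0.758, 0.008, -0.653], [-0.011, -1.0, 0.0]]
force: [0.9, 0.4, -0.8]
opening: 0.206
```

>>> servo_tool(
  increments=[0, 0, 0, -1.4, 0, 0, 0, -2.8, 0, 0, 0, -4.2, 0, 0, 0, -5.6, 0, 0, 0, -7.02],
)

```text
clock: 47.78
eef_pos: [443.5, 317.1, 195.2]
orientation: [[-0.092, -0.0, 0.996], [-0.996, 0.0, -0.092], [-0.0, -1.0, -0.0]]
force: [-0.1, -1.5, -0.1]
opening: 0.197
```

>>> servo_tool(
  increments=[0, 0, 0, 0, 0, 0, 0, 0],
)

```text
clock: 47.95
eef_pos: [443.6, 317.1, 195.2]
orientation: [[-0.102, -0.0, 0.995], [-0.995, 0.0, -0.102], [-0.0, -1.0, -0.0]]
force: [1.1, 0.0, -0.0]
opening: 0.206
```

Run:
```python
from h import *
o=observe(); z=o["orientation"][:,2]; print(o["eef_pos"],np.degrees(np.arctan2(z[1],z[0])),o["opening"]); print(inc([646,50,190]))
```

```text
[443.57989026 317.0678744  195.2234994 ] -5.8387589461455995 0.20641531623907478
[8.17  0.17  7.618]
```

>>> servo_tool(
  increments=[4.1, 0, 3.8, 0, 4.1, 0, 3.8, 0, 4.1, 0, 3.8, 0, 4.1, 0, 3.8, 0, 4.1, 0, 3.8, 0],
)

```text
clock: 48.37
eef_pos: [549.3, 173.6, 196.0]
orientation: [[-0.114, 0.004, 0.993], [-0.993, -0.004, -0.114], [0.004, -1.0, 0.004]]
force: [-0.1, -2.1, -0.1]
opening: 0.207
```

>>> servo_tool(
  increments=[4.07, 0, 3.82, 0, 4.07, 0, 3.82, 0, 4.07, 0, 3.82, 0, 4.07, 0, 3.82, 0, 4.07, 0, 3.82, 0],
)

```text
clock: 48.78
eef_pos: [649.6, 40.0, 195.0]
orientation: [[-0.114, 0.001, 0.994], [-0.994, -0.006, -0.114], [0.006, -1.0, 0.002]]
force: [-1.5, -2.2, -0.1]
opening: 0.205
```

>>> servo_tool(
  increments=[0, 0.8, 0, 0, 0, 0.8, 0, 0, 0, 0.8, 0, 0, 0, 0.8, 0, 0],
)

```text
clock: 49.12
eef_pos: [647.0, 51.9, 171.6]
orientation: [[-0.098, -0.0, 0.995], [-0.995, 0.0, -0.098], [-0.0, -1.0, -0.0]]
force: [0.2, 0.3, 0.1]
opening: 0.205
```

Run:
```python
from h import *
look(("wrist",))
c=camera("wrist"); W=wcloud(c); save("w7.png",c["img"]); np.savez("/tmp/w7.npz",img=c["img"],W=W)
hsv=cv2.cvtColor(c["img"],cv2.COLOR_RGB2HSV); H,S,V=cv2.split(hsv)
x,y,z=W[...,0],W[...,1],W[...,2]; d=np.stack([x-639.5,y-14],-1); s=d@u_; n=d[...,0]*u_[1]-d[...,1]*u_[0]
# bar lateral edges from height, by s slice
for a in (-40,-20,0,20,40,60,80):
    zb=60.6-.124*(a+5)
    k=(s>a)&(s<a+10)&(abs(z-zb)<3)&(abs(n)<24)
    if k.sum()>20: print(a,k.sum(),"lat",np.percentile(n[k],[1,50,99]).round(1),"z",np.median(z[k]).round(1))
m=(H>2)&(H<=16)&(S>140)&(z>90)&(abs(x-646)<60)
p=W[m]; print("marker n",len(p),"z",np.percentile(p[:,2],[2,50,98]).round(1))
for zz in (np.percentile(p[:,2],98),np.percentile(p[:,2],98)-44):
    q=p[abs(p[:,2]-zz)<5]
    if len(q)>20: print(zz,len(q),cv2.minAreaRect(q[:,:2].astype(np.float32)),"s",np.percentile((q[:,:2]-[639.5,14])@u_,[1,99]).round(1),"n",np.percentile((q[:,0]-639.5)*u_[1]-(q[:,1]-14)*u_[0],[1,99]).round(1))
```

```text
tcp [647.   51.9 171.6] s 38.5 n 3.7 F [0.2 0.3 0.1] t 49.1167
wrist red L 118 s [60.5 62.8 65.1] lat [-35.  -29.3 -23.8]
wrist red R 136 s [60.5 63.2 65.8] lat [22.9 28.4 33.9]
20 857 lat [-19.6   0.1  19.7] z 57.4
40 888 lat [-19.3   0.8  20.1] z 55.0
60 933 lat [-19.7   0.1  19.9] z 52.4
80 909 lat [-19.6   0.2  19.8] z 49.9
marker n 6752 z [132.2 166.  186.1]
186.1271513199836 2418 ((647.1224365234375, 51.71348571777344), (22.57857322692871, 18.551334381103516), 83.0588607788086) s [28.4 47.5] n [-5.2 12. ]
142.1271513199836 2278 ((646.8339233398438, 52.96538543701172), (21.19142723083496, 55.97673416137695), 85.38694763183594) s [32.8 49.4] n [-24.1  30.9]
```

View pics/w7.png

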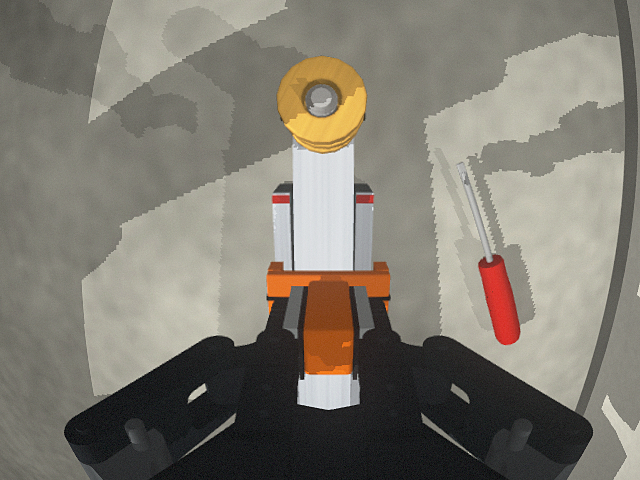

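Wrist view: the marker is held square. Its plate centre is at lateral +3.4 against the bar centre at +0.1, and at s≈38 against the edge at ≈65.6. I'll shift and lower to just above the bar, then recheck.

>>> servo_tool(
  increments=[-0.5, 0, -0.11, 0, -0.98, 0, -0.11, 0, -0.98, 1, -0.11, 0, -0.98, 1.8, -0.11, 0, -0.98, 1.8, -0.11, 0],
)

```text
clock: 49.63
eef_pos: [643.8, 83.8, 112.3]
orientation: [[-0.095, -0.007, 0.995], [-0.995, 0.0, -0.095], [0.001, -1.0, -0.007]]
force: [-1.6, -0.1, -2.0]
opening: 0.202
```

>>> servo_tool(
  increments=[0, 0, 0, 0, 0, 0, 0, 0, 0, 0, 0, 0],
)

```text
clock: 49.88
eef_pos: [647.9, 80.8, 119.3]
orientation: [[-0.098, 0.003, 0.995], [-0.995, 0.0, -0.098], [-0.001, -1.0, 0.003]]
force: [0.1, -0.4, -0.6]
opening: 0.205
```

```bash
cat >> h.py <<'E'
def mk(c,W):
    hsv=cv2.cvtColor(c["img"],cv2.COLOR_RGB2HSV); H,S,V=cv2.split(hsv)
    x,y,z=W[...,0],W[...,1],W[...,2]; d=np.stack([x-639.5,y-14],-1); s=d@u_; n=d[...,0]*u_[1]-d[...,1]*u_[0]
    m=(H>2)&(H<=16)&(S>140)&(z>40)&(abs(x-646)<60)&(s>0)&(s<98)
    p=W[m]; z9=np.percentile(p[:,2],98); print("marker n",len(p),"z",np.percentile(p[:,2],[2,50,98]).round(1))
    for zz in (z9,z9-44):
        k=m&(abs(z-zz)<5)
        if k.sum()>20: print(k.sum(),"z",np.median(z[k]).round(1),"s",np.percentile(s[k],[1,99]).round(1),"n",np.percentile(n[k],[1,99]).round(1),cv2.minAreaRect(W[k][:,:2].astype(np.float32)))
    for a in (-60,-40,20,40,60,80):
        k=(s>a)&(s<a+10)&(abs(z-60.6+.124*(a+5))<3)&(abs(n)<24)&(S<60)
        if k.sum()>20: print("bar",a,k.sum(),"lat",np.percentile(n[k],[1,50,99]).round(1),"z",np.median(z[k]).round(1))
E
python3 - <<'E'
from h import *
c,W=look(("wrist",)); mk(c,W)
E
```

```text
tcp [647.9  80.8 119.3] s 67.3 n 1.7 F [ 0.1 -0.4 -0.6] t 49.8833
wrist red L 50 s [60.4 63.7 66. ] lat [-35.3 -33.8 -23.7]
wrist red R 54 s [61.4 63.4 65.8] lat [22.6 24.9 26.7]
marker n 6821 z [ 78.1 112.1 133.3]
2401 z 132.3 s [57.2 76.2] n [-7.5  9.7] ((647.0926513671875, 80.1914291381836), (20.107271194458008, 17.579742431640625), 84.8164291381836)
2306 z 88.4 s [61.4 78.3] n [-26.2  28.7] ((647.4546508789062, 81.93045806884766), (20.967565536499023, 56.05841064453125), 85.2811050415039)
bar 60 624 lat [-19.4   0.2  19.8] z 52.0
bar 80 1283 lat [-19.7   0.2  19.6] z 50.0
```

>>> servo_tool(
  increments=[-0.03, 0.1, -0.037, 0, -0.03, 0.2, -0.037, 0, -0.03, 0.3, -0.037, 0, -0.03, 0.4, -0.037, 0, -0.03, 0.5, -0.037, 0],
)

```text
clock: 50.35
eef_pos: [645.6, 81.4, 101.7]
orientation: [[-0.098, -0.0, 0.995], [-0.995, -0.0, -0.098], [0.0, -1.0, -0.0]]
force: [-0.4, -0.1, -0.5]
opening: 0.207
```

>>> servo_tool(
  increments=[0, 0.08, 0, 0, 0, 0.16, 0, 0, 0, 0.24, 0, 0, 0, 0.24, 0, 0, 0, 0.24, 0, 0],
)

```text
clock: 50.77
eef_pos: [645.6, 81.5, 94.8]
orientation: [[-0.098, -0.0, 0.995], [-0.995, -0.0, -0.098], [0.0, -1.0, -0.0]]
force: [-0.2, 0.0, 0.6]
opening: 0.205
```

Run:
```python
from h import *
c,W=look(("wrist",)); mk(c,W)
```

```text
tcp [645.6  81.5  94.8] s 67.7 n -0.6 F [-0.2  0.   0.6] t 50.7667
wrist red L 47 s [60.  63.  65.8] lat [-35.3 -34.2 -33.1]
wrist red R 81 s [60.  63.2 65.8] lat [30.7 32.4 34.4]
marker n 6889 z [ 53.8  87.4 108.7]
2417 z 107.8 s [57.7 76.7] n [-9.7  7.4] ((644.9834594726562, 81.47935485839844), (21.59295654296875, 17.54184913635254), 84.51849365234375)
2351 z 63.8 s [62.2 78.7] n [-28.7  26.3] ((644.96630859375, 82.77845001220703), (20.98373031616211, 56.1154899597168), 85.80126190185547)
bar 80 1132 lat [-20.   -1.2  19.7] z 50.1
```

>>> servo_tool(
  increments=[0, 0, 0.035, 0, 0, 0, 0.035, 0, 0, 0.04, 0.035, 0, 0, 0.08, 0.035, 0, 0, 0.12, 0.035, 0],
)

```text
clock: 51.23
eef_pos: [646.7, 81.4, 91.3]
orientation: [[-0.098, -0.0, 0.995], [-0.995, 0.0, -0.098], [-0.0, -1.0, -0.0]]
force: [-0.4, -0.6, -0.9]
opening: 0.207
```

>>> servo_tool(
  increments=[0, 0, 0, 0, 0, 0, 0, 0, 0, 0, 0, 0],
)

```text
clock: 51.48
eef_pos: [646.7, 81.4, 91.3]
orientation: [[-0.098, -0.0, 0.995], [-0.995, -0.0, -0.098], [0.0, -1.0, -0.0]]
force: [0.4, -0.2, -0.2]
opening: 0.205
```

Run:
```python
from h import *
c,W=look(("wrist",)); mk(c,W)
```

```text
tcp [646.7  81.4  91.3] s 67.7 n 0.5 F [ 0.4 -0.2 -0.2] t 51.4833
wrist red L 84 s [59.8 63.2 65.9] lat [-35.1 -33.2 -31.4]
wrist red R 68 s [59.9 63.  65.7] lat [31.1 32.6 34.2]
marker n 6894 z [ 49.7  83.7 105.3]
2418 z 104.4 s [57.7 76.8] n [-8.6  8.5] ((646.062744140625, 81.17452239990234), (22.216035842895508, 17.523822784423828), 84.88617706298828)
2352 z 60.4 s [62.  78.7] n [-27.7  27.4] ((646.2222900390625, 82.97393798828125), (20.800228118896484, 56.16455078125), 86.28174591064453)
bar 20 21 lat [-12.4   2.6  12.4] z 58.6
bar 80 1078 lat [-19.6  -0.1  19.6] z 50.2
```

Centred to 0.1 mm and about 1 mm above the bar. Releasing.

>>> servo_tool(
  increments=[0, 0, 0, 0, 0, 0, 0, 0, 0, 0, 0, 0, 0, 0, 0, 0],
  jaw=0.1,
)

```text
clock: 51.87
eef_pos: [646.8, 81.4, 91.4]
orientation: [[-0.098, 0.0, 0.995], [-0.995, -0.0, -0.098], [0.0, -1.0, 0.0]]
force: [0.5, 0.4, -0.1]
opening: 0.446
```

>>> servo_tool(
  increments=[0, -0.3, 0, 0, 0, -1, 0, 0, 0, -2, 0, 0, 0, -3.5, 0, 0, 0, -4, 0, 0],
)

```text
clock: 52.28
eef_pos: [648.2, 80.9, 217.3]
orientation: [[-0.098, 0.006, 0.995], [-0.995, 0.001, -0.098], [-0.001, -1.0, 0.006]]
force: [0.6, -0.1, 0.5]
opening: 0.452
```

>>> servo_tool(
  increments=[1, 0, 0, 0, 2, 0, 0, 0, 2, 0, 0, 0, 2, 0, 0, 0, 2, 0, 0, 0],
)

```text
clock: 52.7
eef_pos: [640.9, 21.7, 211.9]
orientation: [[-0.098, 0.0, 0.995], [-0.995, 0.001, -0.098], [-0.001, -1.0, 0.0]]
force: [0.3, -0.1, -0.3]
opening: 0.449
```

Run:
```python
from h import *
c,W=look(("wrist",)); mk(c,W); brass(c,W,300); a=c["img"]
c=camera("scene"); save("f8.png",np.hstack([cv2.resize(a,(400,300)),cv2.resize(c["img"][150:390,150:470],(400,300))]))
```

```text
tcp [640.9  21.7 211.9] s 7.9 n 0.7 F [ 0.3 -0.1 -0.3] t 52.7
wrist red L 49 s [60.8 63.2 65.6] lat [-35.  -32.6 -30.2]
wrist red R 44 s [60.7 63.2 65.6] lat [29.6 31.9 34.2]
marker n 2423 z [ 56.4  59.6 103.5]
863 z 101.8 s [63.4 82.1] n [-8.6  8.1] ((646.7578735351562, 86.34060668945312), (18.84441375732422, 17.410268783569336), 84.33797454833984)
1486 z 58.5 s [55.4 78.3] n [-27.9  27.3] ((645.7446899414062, 80.75891876220703), (23.682340621948242, 55.557159423828125), 84.32054138183594)
bar -60 589 lat [-19.2   0.1  20.1] z 67.5
bar -40 613 lat [-19.6   0.1  19.7] z 65.0
bar 20 705 lat [-19.6   0.1  19.8] z 57.5
bar 40 686 lat [-19.5   0.1  19.6] z 55.0
bar 80 577 lat [-19.5   0.1  19.6] z 49.9
brass px [328.  64.] n 4549 ctr 651.9 139.9 ztop 104.2 R 23.0 bore_r [9.1 9.3]
```

View pics/f8.png

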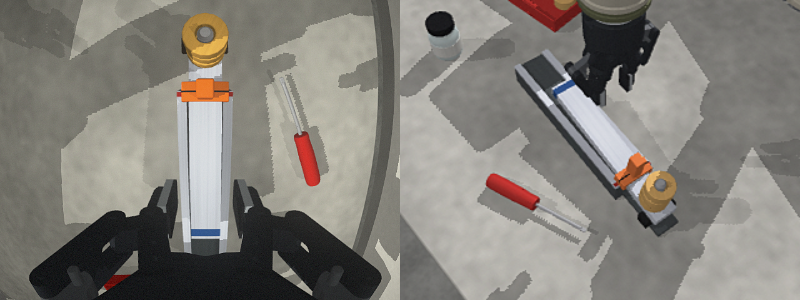

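Run:
```python
from h import *
c=camera("top"); W=cloud(c); brass(c,W)
for n,(u,v) in dict(jar=(497,195),block=(143,207)).items(): print(n,W[v,u].round(1))
print(observe()["clock"]); print(hand_in())
```

```text
brass px [235. 216.] n 68 ctr 652.6 152.7 ztop 103.6 R 16.5 bore_r [1.4 4.2]
brass px [468. 321.] n 383 ctr 459.9 -313.5 ztop 24.2 R 23.4 bore_r [7.1 7.8]
brass px [494. 321.] n 402 ctr 462.8 -366.1 ztop 24.2 R 23.3 bore_r [6.6 7.7]
brass px [521. 322.] n 419 ctr 459.3 -419.3 ztop 23.8 R 23.2 bore_r [7.  7.5]
jar [ 708.1 -358.3   82.7]
block [685.4 361.6  16.3]
52.85
the job is handed in; nothing more can be done
None
```

I carried out the whole job and handed it in at 52.9 s of the allowed 208 s. The hand-in gives no verdict, so what follows is from my own camera checks.

- **Collars:** All six were present. I told them apart by bore radius in the wrist camera, about 9.4 mm for those that fit and 6.8 mm for those that do not. The three that fit went down on the post, with the stack top at 111.8 mm where 112 was expected. The other three lie flat in the tray.
- **Lever:** I pushed it in steps of 2.5 to 3 mm, backing off after each, until it tipped by itself. It leans about 0.126 rad. It was still flat one step earlier, so it should be at most about 3 mm past balance. I could not measure the force on the stop directly.
- **Marker:** It sits astride the lever, square to it within measurement. It is about 0.3 mm off the lever's centreline and about 1 mm from the edge.
- **Bystanders:** The oil jar and test block read the same as at the start, within camera noise. The screwdriver looked untouched in the pictures, but I did not re-measure its position.
- **Disagreements and gaps:**
  - At the very end the raised gripper hid most of the stack from the top camera, so that last reading of it was only partial. The wrist camera had just seen it intact.
  - The post-to-blue-end distance measured about 246 mm instead of 250 mm. This did not affect the result.

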